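# Load the pellet press and hold it at four clicks

## Robot

A 6-joint arm with a two-finger parallel gripper is mounted at the origin on the work surface. World frame = base frame: x ahead of the robot, y to its left, z up, the work surface at z = 0. Lengths are in m, angles in rad, forces in N, time in s.
With the tool pointing down it reaches from about 0.35 to 0.775 m from the base axis. Payload 7.3 kg.
Tool frame: the origin (TCP) lies midway between the tips of the shut fingers; the grasp point (between the pads) lies robot.grasp_offset behind it (robot.grasp_offset is the distance from the TCP to the grasp point, in m); z points along the fingers, x is the direction in which the jaws open and shut, and the axes are right-handed (so a half turn about z gives the same grasp; the last joint's range is limited). The gripper opens to 92 mm and grips with 3 to 60 N. Pads are 19 mm wide; open, the fingers measure 130 mm over their backs; the gripper's body (75 mm by 190 mm) begins 47 mm behind the grasp point.
Start: joints at [1.157, 0.342, 1.524, -0, 1.275, -0.146], TCP at [0.139, 0.506, 0.227] pointing down, gripper open.
Joint ranges: [-2.53, 2.53], [-0.77, 2.02], [0.04, 2.7], [-1, 4.14], [0.28, 2.66], [-3.11, 3.11]. Speed limits (rad/s): [2.57, 2.57, 3.14, 3.14, 3.14, 3.14].

## Interface

Orientations are given as [roll, pitch, yaw] about the fixed x, y, z axes, in that order (R = Rz(yaw) Ry(pitch) Rx(roll)).
In Python, from cell import robot gives the robot as it stands. The module is installed in compiled form; this text tells all that it offers.
- The arm moves only by the tool move_arm, never from a script. Its argument "increments" is a list of rows, each a list of 7 numbers: the finger opening in mm, from 0 to 91.8, then the shift along the tool's x, y, z in mm, then the turn, a rotation vector about the tool's x, y, z in rad. A call has 1 to 12 rows; each row shifts and turns the pose as measured when the row begins, along the tool's axes as they then stand; what a row does not reach is not made up. A row lasts 1/8 s, in which the tool goes at most 62.5 mm and 10.7 degrees, less where a joint would pass 70% of its speed; a pose out of reach is approached as far as the arm can. A call is refused whole if a number of a shift passes 62.5 or a number of a turn 0.188, either way. A call with a gripper value outside its range is refused whole. The fingers move at their own pace and stop on an object; "newtons" is the grip in N (left out, the last holds). Time passes only in rows, so rows that do not move let the fingers close. It gives the time, the measured TCP pose, the force and the opening at its end, in the units of the state.
- robot.observe(): the state, without advancing time (a new reading comes with each control period).
- robot.read_camera(name): name is "scene" or "top" or "wrist"; returns a dict with "img" (480x640x3 uint8, red, green, blue), "fx", "fy", "cx", "cy" (pixels), "k1" (the pictures are not rectified: a ray, as slopes to the right and down, at radius r is drawn at 1 + k1 r^2 times it, then the intrinsics apply), "T" (4x4, takes a point from camera to world coordinates). Camera axes: x right, y down, z forward; pixel columns grow to the right and rows downward; lengths in m; the calibration is good to about 2 mm. A picture is of the moment at which its call begins. There is no depth.
- robot.hand_in(): hands the job in, once; it reports no verdict.
Trained networks look in the newest picture that a camera, given by its name, has taken for a name from the list of things; names that differ only in an ending like _2 or _b are one class to them, and where a whole thing is asked for, a point or a joint stands for the part that bears it (a point fixed in the world has none). Each returns a list of dicts, best first, with "conf" (0 to 1); they miss things now and then, are a little off and sometimes report something else, mostly with a low value. They report only what shows in the picture. A call takes as long as a camera call. They do not tell look-alikes from the thing itself.
- robot.look_for(thing, camera): "rect" ([left, top, width, height] in pixels, round what is visible of it).
The state is a dict: "time": time; "qpos": joint angles; "qvel": joint speeds; "joint_efforts": joint torques, N m; "tool_pos": TCP position; "tool_rot": TCP orientation; "contact_force": force on the tool from outside, world axes, zero at the start; "torque": the same for the moment, N m; "opening": finger opening in m.
Only numpy, scipy, OpenCV 4.12 (cv2) and the standard library are available. Lean on these libraries where they do the work, as an engineer would, in place of code of your own. Each camera call takes 0.05 s, during which the arm holds its last target.

## Task

Stand the filled pellet die upright in the middle of the hand press's anvil and let go of it, then pull the press lever over and down onto it until you have felt exactly four clicks, and keep hold of the lever there: the program finishes while the gripper is still holding the lever down with the die under load, because the lever springs back if it is let go. Do not pull on past a fifth click, do not tip the die over, and leave the spare sleeve, the glassware and the other things on the bench where they are.

Things in the scene. Friction and masses are not known exactly. Their poses are not given: they have to be found in the camera images.
- die_mid (a point): The filled pellet die: a steel cylinder 44 mm across and 45 mm high, its 18 mm plunger standing 10 mm out of the middle of its top (55 mm in all), 0.4 to 0.65 kg, loose, upright on the bench at the start. This point is on its axis, 27.5 mm above its underside; z is its axis, up.
- anvil (a point): Middle of the top face of the press's anvil, a flat round pedestal 54 mm across, top 45 mm above the bench, on the fixed grey base (270 x 120 x 18 mm). Axes of the press: z up, +x towards the hinge end; the lever comes down towards -x, over the anvil; its handle is on the -y side. Hinge cheeks begin 82 mm away in +x; with the lever parked the space above the anvil is free.
- hinge (a point): Point on the lever's hinge axis, in the lever's mid-plane: 110 mm from the anvil's middle in the press's +x, 154 mm above the bench. The hinge axis is level, along y. Axes as for the anvil.
- lever: Press lever, a steel bar 24 x 11 mm. Origin on the hinge axis, y along it; the bar runs along its own -x. A spring parks it 28 degrees back beyond upright (away from the anvil) and pushes back at the handle with about 4 N there, 6 to 7 N near level; the foot adds 2 to 6 N once on the die. It swings smoothly over and down until the first click, which comes 9 to 19 degrees above level.
- grip (a point): Middle of the lever's handle: a smooth round wooden rod, 18 mm thick, 100 mm long, along y, standing out sideways (-y) from the lever's free end; 200 mm from the hinge axis, 65 mm to the -y side of the lever's mid-plane, 331 mm above the bench when parked. The rod revolves freely on its own axis, so a grip on it need not turn with the lever.
- foot: Sprung presser foot under the lever, a steel ball end 22 mm across, 110 mm from the hinge axis; its lowest point is 70 mm below the lever's mid-line. It yields up to 29 mm (4 N at once, then 0.3 N per mm) and meets the die's plunger with the lever about 8 degrees above level. Origin on the lever's mid-line.
- click_sector (a point): Toothed sector on the press's +y side. Its teeth make the clicks, one every 0.070 rad (4 degrees, 14 mm at the handle): the push rises 4 to 5 N, then drops 8 to 10 N, and a notch half-way to the next click draws the lever in. It is clamped anywhere within 0.08 rad either way. Origin on the hinge axis; z points to the notch between the fourth and fifth tooth, x along the teeth.
- click_pin (a point): Tip of the sprung pin on a short arm of the lever, riding over the teeth 98 mm from the hinge axis. It travels towards the sector's -x, passing the fourth tooth 3.4 mm on the +x side of the sector's z axis and the fifth 3.4 mm on the -x side. It clicks but does not lock the lever.
- sleeve: Spare die sleeve, not to be used: a plain steel ring as wide and high as the die's body (44 mm across, 45 mm high) with an open 25 mm bore and no plunger. Origin under its centre.
- mortar: White porcelain mortar, 90 mm across and 46 mm high, with its pestle leaning in it; stays where it is. Origin under its centre.
- amber: Amber glass reagent bottle, 68 mm across, 145 mm high; stays where it is. Origin under its centre.
- washer: White plastic wash bottle with a thin spout, 74 mm across, 195 mm high; stays where it is. Origin under its centre.
- beaker: Small glass beaker, 56 mm across, 65 mm high; stays where it is. Origin under its centre.
- dishes: Stack of three clear petri dishes, 92 mm across, 46 mm high; stays where it is. Origin under its centre.
- spatula: Thin steel weighing spatula, 220 mm long, 4 mm thick, lying on the bench; stays where it is.
Things that resemble listed ones, but are neither listed nor needed, are in the scene too. Leave any yellow look-alike of the part that bears die_mid alone.

How it is judged:
On the way, in this order (a step that is already met when the one before it is completed fails the run):
1. the die stands upright in the middle of the anvil, let go of (horizontal distance between die_mid and anvil below 0.008 m and z of die_mid in the frame of anvil between 0.024 and 0.031 m and angle between die_mid's own z axis and vertical below 0.08 rad and contact force between the fingers and die below 0.2 N), for 0.2 s.
2. the lever has been pulled past the fourth click (x of click_pin in the frame of click_sector below 0.0032 m), for 0.2 s.
At the end, for the whole second after the job is handed in: The die stands upright (4.5 deg) on the anvil, within 8 mm of its middle, the presser foot bearing on it with over 2 N; the lever is past the fourth click and short of the fifth (click pin within 3.3 mm of the notch between), held by the fingers with over 2 N (horizontal distance between die_mid and anvil below 0.008 m and z of die_mid in the frame of anvil between 0.024 and 0.031 m and angle between die_mid's own z axis and vertical below 0.08 rad and x of click_pin in the frame of click_sector between -0.0033 and 0.0033 m and contact force between the fingers and lever above 2 N and contact force between foot and die above 2 N); the arm keeps its last pose, push and grip.
It fails at once if the lever is pulled past the fifth click (x of click_pin in the frame of click_sector below -0.0038 m).
It fails at once if the die is tipped over (angle between die_mid's own z axis and vertical above 0.6 rad).
It fails at once if one of the other things on the bench is moved by more than 4 cm or knocked over (distance of any of sleeve, mortar, amber, washer, beaker, dishes, spatula from where it was at the start of the episode above 0.04 m or angle between any of sleeve, mortar, amber, washer, beaker, dishes's own z axis and vertical above 0.5 rad).
It also fails if it takes over 70 s, if anything falls off the work surface, if the arm or the gripper's body presses on something with over 40 N, if the wrist force passes 120 N, or if a joint passes its speed limit or range.

## Working session

There is one attempt and no reset: what is moved stays moved. The work goes in short steps, Python scripts to look and compute and a tool call to move; the robot and the scene stay as the last step left them, time stands still between calls to the robot, and variables do not carry over. Pictures are saved under pics/ and viewed, and the job is handed in when it is done.

Besides the shell and the picture viewer there is one more tool, called after "Call:" in YAML: its name, and indented under it one key for each argument. move_arm: Moves the arm, as the interface text tells. Its arguments: {"type":"object","properties":{"increments":{"type":"array"},"newtons":{"type":"number"}},"required":["increments"]}

```bash
mkdir -p pics; cat > h.py <<'E'
from cell import robot
import numpy as np, cv2
from scipy.spatial.transform import Rotation as R
def snap(cam,name):
    c=robot.read_camera(cam); cv2.imwrite(f'pics/{name}.png',c['img'][:,:,::-1]); return c
def proj(c,p):
    p=np.asarray(p,float); q=np.linalg.inv(c['T'])@np.append(p,1); x,y=q[0]/q[2],q[1]/q[2]; s=1+c['k1']*(x*x+y*y)
    return np.array([c['fx']*x*s+c['cx'],c['fy']*y*s+c['cy']])
def ray(c,u,v):
    K=np.array([[c['fx'],0,c['cx']],[0,c['fy'],c['cy']],[0,0,1.]])
    o=cv2.undistortPoints(np.array([[[u,v]]],float),K,np.array([c['k1'],0,0,0,0.]))[0,0]
    d=c['T'][:3,:3]@np.array([o[0],o[1],1]); return c['T'][:3,3],d
def onz(c,u,v,z):
    o,d=ray(c,u,v); return o+d*(z-o[2])/d[2]
def st():
    s=robot.observe(); print('t',round(s['time'],2),'p',np.round(s['tool_pos'],4),'r',np.round(s['tool_rot'],3),'F',np.round(s['contact_force'],1),'T',np.round(s['torque'],2),'o',round(s['opening'],4),'q',np.round(s['qpos'],3)); return s
E
python3 - <<'E'
from h import *
s=st(); print(robot.grasp_offset)
for cam in ['scene','top','wrist']:
    c=snap(cam,cam+'0'); print(cam,c['fx'],c['k1'],np.round(c['T'],3).tolist())
    for n in ['die_mid','anvil','hinge','lever','grip','foot','click_sector','sleeve','mortar','amber','washer','beaker','dishes','spatula']:
        try: print(n,[(np.round(d['rect']).astype(int).tolist(),round(d['conf'],2)) for d in robot.look_for(n,cam)[:3]])
        except Exception as e: print(n,e)
E
```

```text
t 0.0 p [0.1387 0.5059 0.226 ] r [-3.141e+00  2.000e-03  1.303e+00] F [ 0.7  0.3 -0.5] T [ 0.01  0.03 -0.03] o 0.0912 q [ 1.157  0.343  1.525 -0.     1.275 -0.146]
0.0188
scene 435.572692237033 -0.05068341216148398 [[-0.492, 0.586, -0.644, 1.229], [0.871, 0.318, -0.376, 0.395], [-0.015, -0.745, -0.666, 0.866], [0.0, 0.0, 0.0, 1.0]]
die_mid [([435, 296, 21, 27], 0.93), ([391, 288, 19, 23], 0.62), ([392, 317, 25, 27], 0.56)]
anvil [([241, 131, 112, 192], 0.7)]
hinge [([242, 134, 117, 188], 0.94)]
lever [([245, 133, 45, 112], 0.73)]
grip [([245, 131, 43, 113], 0.79), ([241, 135, 117, 187], 0.72)]
foot []
click_sector [([251, 199, 26, 39], 0.56)]
sleeve [([417, 268, 16, 26], 0.7)]
mortar [([481, 327, 38, 37], 0.77)]
amber [([392, 346, 34, 61], 0.71)]
washer [([228, 194, 23, 24], 0.22)]
beaker []
dishes [([386, 237, 34, 36], 0.74)]
spatula [([288, 324, 49, 72], 0.76)]
top 589.2563746958587 -0.10564192327633108 [[0.027, -0.983, 0.183, 0.332], [-1.0, -0.028, -0.002, 0.023], [0.007, -0.182, -0.983, 1.53], [0.0, 0.0, 0.0, 1.0]]
die_mid [([237, 267, 21, 25], 0.79), ([192, 280, 20, 14], 0.78), 
[... 179 characters left out ...]
74], 0.84)]
grip [([370, 252, 65, 67], 0.77)]
foot []
click_sector [([372, 234, 38, 13], 0.56)]
sleeve [([220, 302, 20, 19], 0.74)]
mortar [([129, 246, 38, 36], 0.59)]
amber [([195, 177, 31, 33], 0.81), ([219, 305, 22, 19], 0.43)]
washer [([462, 225, 41, 33], 0.9), ([219, 304, 21, 16], 0.37)]
beaker [([462, 317, 27, 19], 0.96)]
dishes [([247, 318, 34, 38], 0.87)]
spatula [([261, 174, 69, 39], 0.7)]
wrist 377.2586514710394 -0.058054553288735385 [[0.265, 0.93, 0.254, 0.072], [0.964, -0.256, -0.07, 0.525], [-0.0, 0.264, -0.965, 0.384], [0.0, 0.0, 0.0, 1.0]]
die_mid []
anvil []
hinge []
lever []
grip []
foot []
click_sector []
sleeve []
mortar []
amber []
washer []
beaker []
dishes []
spatula []
```

```bash
python3 - <<'E'
import cv2
a=cv2.imread('pics/scene0.png'); cv2.imwrite('pics/scene0z.png',cv2.resize(a[110:420,210:530],None,fx=2.4,fy=1.9,interpolation=3)[:600,:800])
a=cv2.imread('pics/top0.png'); cv2.imwrite('pics/top0z.png',cv2.resize(a[160:370,110:510],None,fx=2,fy=2,interpolation=3))
E
```

```text
(no output)
```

View pics/scene0z.png

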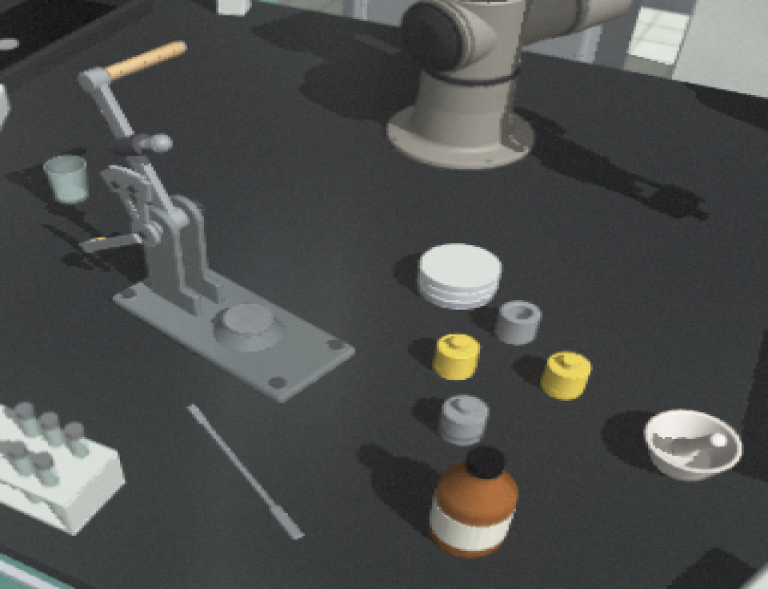

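View pics/top0z.png

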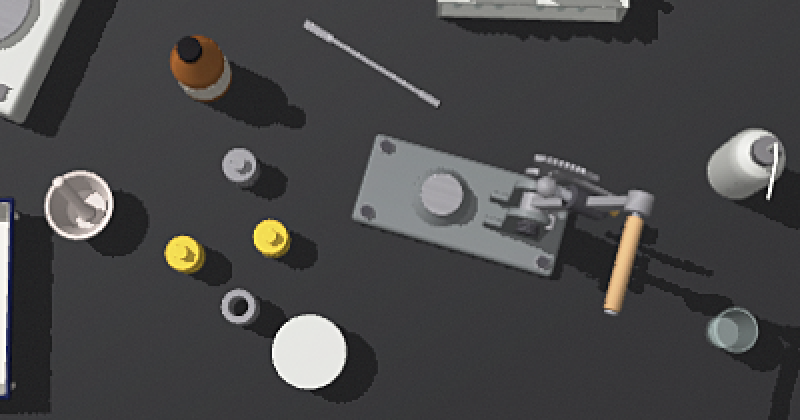

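View pics/scene0.png

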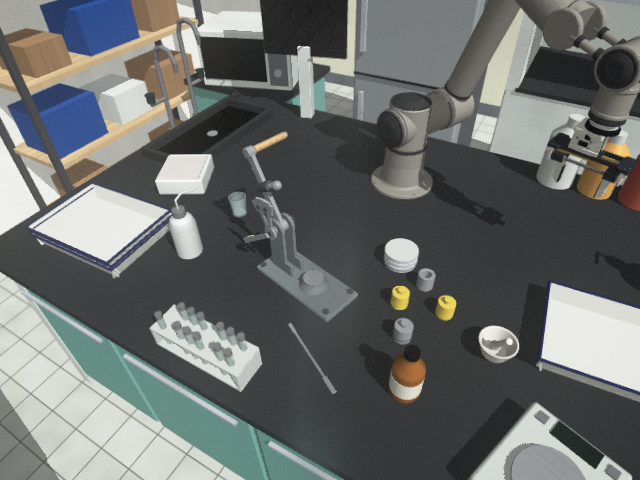

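Both views show the grey die with its plunger at top (230,243) and scene (403,328). The ring at top (230,313) is the sleeve, and the two yellow parts are decoys. The anvil is at top (331,257), with the handle standing to the right.

```bash
python3 - <<'E'
from h import *
t=robot.read_camera('top'); s=robot.read_camera('scene')
z=lambda u,v:(110+u/2,160+v/2)
zs=lambda u,v:(210+u/2.4,110+v/1.9)
p=lambda n,x:print(n,np.round(x,4))
p('anvil top',onz(t,*z(442,194),.045)); p('anvil scene',onz(s,*zs(248,319),.045))
for n,uv in dict(c1=(378,136),c2=(354,216),c3=(551,275)).items(): p(n,onz(t,*z(*uv),.018))
for n,uv in dict(c_near=(283,398),c_right=(354,350),c_left=(113,300)).items(): p(n,onz(s,*zs(*uv),.018))
p('die top',onz(t,*z(243,164),.055)); p('die scene',onz(s,*zs(464,402),.055))
def tri(a,b):
    A=[];B=[]
    for c,uv in((t,a),(s,b)):
        o,d=ray(c,*uv); d/=np.linalg.norm(d); P=np.eye(3)-np.outer(d,d); A.append(P);B.append(P@o)
    return np.linalg.lstsq(np.vstack(A),np.hstack(B),rcond=None)[0]
p('handle free end',tri(z(613,311),zs(183,46)))
p('handle lever end',tri(z(638,215),zs(108,73)))
E
```

```text
anvil top [ 0.5778 -0.016   0.045 ]
anvil scene [ 0.5813 -0.0117  0.045 ]
c1 [0.6569 0.0689 0.018 ]
c2 [0.5502 0.0965 0.018 ]
c3 [ 0.4805 -0.1595  0.018 ]
c_near [0.6612 0.0749 0.018 ]
c_right [0.5549 0.1024 0.018 ]
c_left [ 0.6016 -0.1782  0.018 ]
die top [0.6077 0.2388 0.055 ]
die scene [0.6082 0.2438 0.055 ]
handle free end [ 0.4134 -0.183   0.3302]
handle lever end [ 0.5121 -0.2084  0.3335]
```

Call:
move_arm:
  increments:
    - [91,-13,51,0,0,0,0]
    - [91,-13,51,0,0,0,0]
    - [91,-13,51,0,0,0,0]
    - [91,-13,51,0,0,0,0]
    - [91,-13,51,0,0,0,0]
    - [91,-13,51,0,0,0,0]
    - [91,-13,51,0,0,0,0]
    - [91,-13,51,0,0,0,0]
    - [91,-13,51,0,0,0,0]
    - [91,0,0,0,0,0,0]

```text
time: 3.6
tool_pos: [0.5639, 0.266, 0.2263]
tool_rot: [3.141, -0.003, 1.306]
contact_force: [-0.1, 1.2, -0.5]
opening: 0.0907
```

```bash
python3 - <<'E'
from h import *
st(); c=snap('wrist','w1')
print([(np.round(d['rect']).tolist(),round(d['conf'],2)) for d in robot.look_for('die_mid','wrist')])
for x in [(.608,.241,.055)]: print(proj(c,x))
E
```

```text
t 3.6 p [0.5639 0.266  0.2263] r [ 3.141e+00 -3.000e-03  1.306e+00] F [-0.1  1.2 -0.5] T [ 0.03  0.03 -0.01] o 0.0907 q [ 0.317  0.525  1.234  0.002  1.381 -0.99 ]
[([322.0, 106.0, 54.0, 51.0], 0.94), ([210.0, 163.0, 55.0, 50.0], 0.68), ([289.0, 238.0, 44.0, 55.0], 0.62)]
[304.09140098 272.86138185]
```

View pics/w1.png

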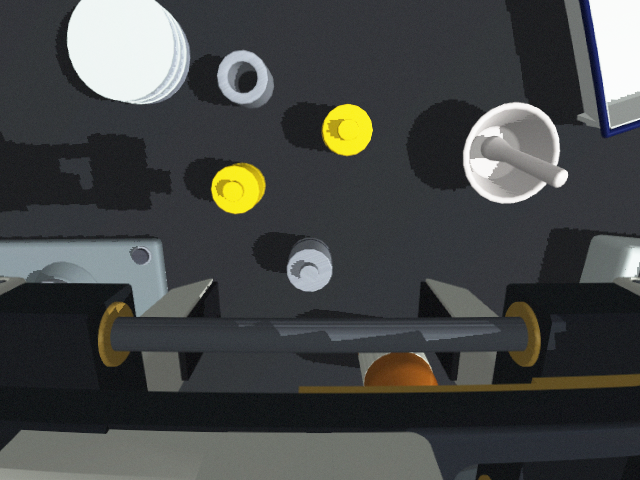

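The die's body top is centred near (309,270) in the wrist view, with the plunger top near (309,269). The amber bottle is further along at (400,370).

```bash
python3 - <<'E'
from h import *
c=robot.read_camera('wrist'); g=cv2.cvtColor(c['img'],cv2.COLOR_RGB2GRAY)
cv2.imwrite('pics/w1z.png',cv2.resize(c['img'][225:305,270:350,::-1],None,fx=7,fy=7,interpolation=3))
print(onz(c,309.5,270.5,.045), onz(c,308.5,269,.055))
s=st(); T=R.from_euler('xyz',s['tool_rot']); 
print(proj(c,[.608,.241,0.045]))
E
```

```text
[0.60767958 0.24772219 0.045     ] [0.60266628 0.24836061 0.055     ]
t 3.75 p [0.5605 0.2689 0.227 ] r [-3.141e+00 -3.000e-03  1.311e+00] F [-0.2  0.5 -0.1] T [-0.   -0.04  0.02] o 0.0907 q [ 0.322  0.521  1.238  0.003  1.381 -0.989]
[302.78863261 272.53723633]
```

View pics/w1z.png

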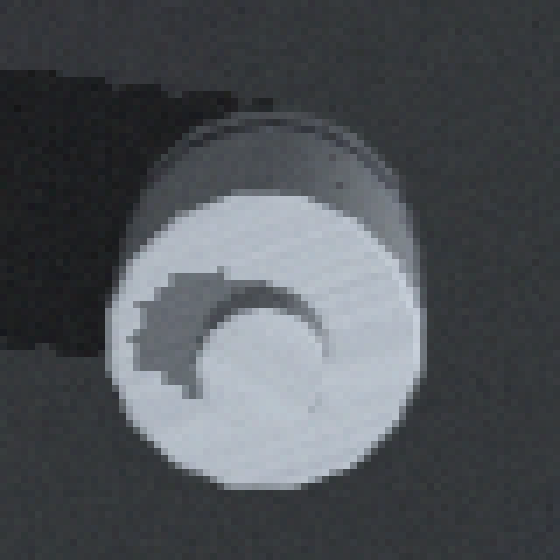

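```bash
python3 - <<'E'
from h import *
c=robot.read_camera('wrist'); print(np.round(c['T'][:3,3],4)); s=st()
c=robot.read_camera('wrist'); print(np.round(c['T'][:3,3],4)); s=st()
print(onz(c,307.9,273.6,.045), onz(c,307.4,277,.055))
E
```

```text
[0.493  0.287  0.3845]
t 3.8 p [0.5602 0.2692 0.2273] r [ 3.142 -0.004  1.312] F [-0.5  0.6  0.3] T [-0.   -0.04 -0.02] o 0.0912 q [ 0.323  0.521  1.238  0.003  1.381 -0.989]
[0.4926 0.2873 0.3847]
t 3.85 p [0.5601 0.2695 0.2275] r [ 3.141 -0.004  1.312] F [ 0.2  0.2 -0.2] T [ 0.03 -0.03 -0.04] o 0.0911 q [ 0.324  0.52   1.238  0.003  1.381 -0.989]
[0.60973843 0.24656249 0.045     ] [0.60940679 0.24642485 0.055     ]
```

```bash
cat >> h.py <<'E'
def to(p,yaw=None):
    s=st(); Rt=R.from_euler('xyz',s['tool_rot']); d=Rt.inv().apply(np.array(p)-s['tool_pos'])*1000
    g=R.from_euler('xyz',[np.pi,0,yaw if yaw is not None else s['tool_rot'][2]]); rv=(Rt.inv()*g).as_rotvec()
    print('shift mm',np.round(d,1),'turn',np.round(rv,3))
E
python3 -c "
from h import *
to([.609,.2455,.11],1.311); to([.609,.2455,.014],1.311)"
```

```text
t 3.85 p [0.5601 0.2695 0.2275] r [ 3.141 -0.004  1.312] F [ 0.2  0.2 -0.2] T [ 0.03 -0.03 -0.04] o 0.0911 q [ 0.324  0.52   1.238  0.003  1.381 -0.989]
shift mm [-11.1  53.4 117.5] turn [ 0.    -0.004  0.001]
t 3.85 p [0.5601 0.2695 0.2275] r [ 3.141 -0.004  1.312] F [ 0.2  0.2 -0.2] T [ 0.03 -0.03 -0.04] o 0.0911 q [ 0.324  0.52   1.238  0.003  1.381 -0.989]
shift mm [-11.5  53.3 213.5] turn [ 0.    -0.004  0.001]
```

Call:
move_arm:
  increments:
    - [91,-6,27,0,0,0,0]
    - [91,-5,26,0,0,0,0]
    - [91,0,0,30,0,0,0]
    - [91,0,0,40,0,0,0]
    - [91,0,0,35,0,0,0]
    - [91,0,0,0,0,0,0]
    - [91,0,0,0,0,0,0]

```text
time: 4.72
tool_pos: [0.6055, 0.2537, 0.1258]
tool_rot: [3.136, -0.008, 1.325]
contact_force: [1.4, -0.4, -0.4]
opening: 0.0912
```

```bash
python3 - <<'E'
from h import *
c=snap('wrist','w2'); to([.609,.2455,.014],1.311)
for z in(.045,.055): print(proj(c,(.609,.2455,z)))
E
```

```text
t 4.78 p [0.6054 0.2536 0.1257] r [ 3.136 -0.008  1.325] F [ 0.6 -0.1 -0.4] T [ 0.01  0.03 -0.01] o 0.0909 q [ 0.278  0.661  1.274  0.004  1.198 -1.048]
shift mm [ -7.9   4.9 111.7] turn [ 0.006 -0.008  0.014]
[306.2667907  256.65940306]
[305.88663079 261.46370956]
```

View pics/w2.png

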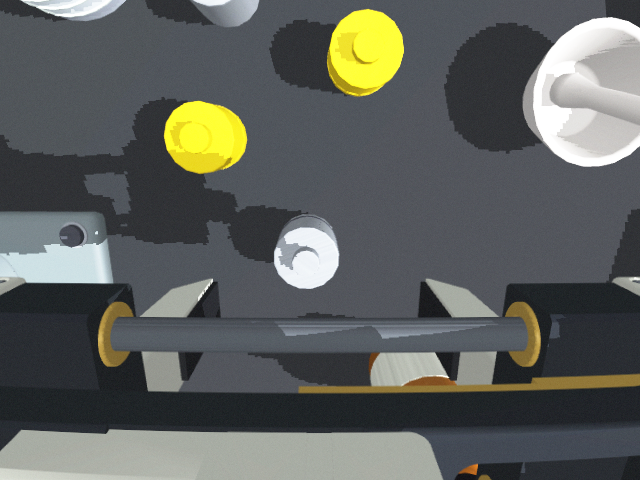

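The body top shows at (307,257), against a prediction of (306,257), so the position is right. I'll go down.

Call:
move_arm:
  increments:
    - [91,-8,5,0,0.006,-0.008,0.01]
    - [91,0,0,30,0,0,0]
    - [91,0,0,30,0,0,0]
    - [91,0,0,25,0,0,0]
    - [91,0,0,10,0,0,0]
    - [91,0,0,0,0,0,0]

```text
time: 5.52
tool_pos: [0.6149, 0.2432, 0.0374]
tool_rot: [3.129, -0.006, 1.312]
contact_force: [0.9, 0.0, 0.1]
opening: 0.0909
```

```bash
python3 - <<'E'
from h import *
c=snap('wrist','w3'); to([.609,.2455,.014],1.311)
E
```

```text
t 5.58 p [0.6153 0.2433 0.038 ] r [ 3.128 -0.006  1.312] F [-0.1  0.1  0.5] T [-0.01  0.02  0.01] o 0.0907 q [ 0.262  0.762  1.343 -0.002  1.022 -1.049]
shift mm [ 0.3 -7.  24. ] turn [ 0.014 -0.006  0.001]
```

View pics/w3.png

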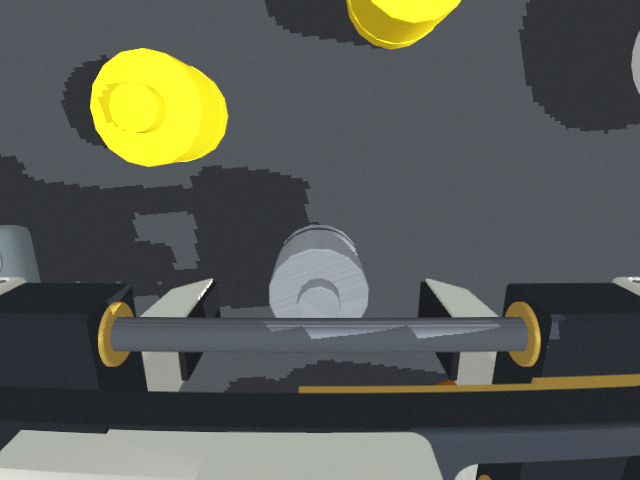

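The die is centred between the fingers, with its plunger at (320,300). I'll take out the y error and the tilt and go down the last bit.

Call:
move_arm:
  increments:
    - [91,0,-7,0,0.014,-0.006,0]
    - [91,0,0,15,0,0,0]
    - [91,0,0,8,0,0,0]
    - [91,0,0,0,0,0,0]

```text
time: 6.08
tool_pos: [0.6092, 0.2457, 0.0159]
tool_rot: [3.14, -0.001, 1.312]
contact_force: [-0.3, 0.2, -0.2]
opening: 0.0909
```

```bash
python3 - <<'E'
from h import *
to([.609,.2455,.014],1.311)
E
```

```text
t 6.08 p [0.6092 0.2457 0.0159] r [ 3.140e+00 -1.000e-03  1.312e+00] F [-0.3  0.2 -0.2] T [ 0.03  0.01 -0.  ] o 0.0909 q [ 0.267  0.788  1.36   0.     0.992 -1.046]
shift mm [-0.2 -0.2  1.9] turn [ 0.002 -0.001  0.001]
```

Call:
move_arm:
  increments:
    - [40,0,0,0,0,0,0]
    - [40,0,0,0,0,0,0]
    - [40,0,0,0,0,0,0]
    - [40,0,0,0,0,0,0]
    - [40,0,0,0,0,0,0]
    - [40,0,0,0,0,0,0]
  newtons: 30

```text
time: 6.82
tool_pos: [0.6096, 0.2455, 0.0165]
tool_rot: [3.139, -0.001, 1.312]
contact_force: [-0.2, -1.5, 1.0]
opening: 0.0434
```

```bash
python3 - <<'E'
from h import *
st()
E
```

```text
t 6.83 p [0.6096 0.2455 0.0165] r [ 3.139e+00 -1.000e-03  1.312e+00] F [-0.2 -1.5  1. ] T [-0.17  0.04  0.04] o 0.0434 q [ 0.266  0.787  1.359 -0.     0.992 -1.046]
```

Call:
move_arm:
  increments:
    - [40,0,0,-30,0,0,0]
    - [40,0,0,-50,0,0,0]
    - [40,0,0,-50,0,0,0]
    - [40,0,0,-50,0,0,0]
    - [40,0,0,0,0,0,0.18]
    - [40,0,0,0,0,0,0.18]
    - [40,0,0,0,0,0,0.18]
    - [40,0,0,0,0,0,0.18]
    - [40,0,0,0,0,0,0.18]
    - [40,0,0,0,0,0,0.18]
    - [40,0,0,0,0,0,0.18]
    - [40,0,0,0,0,0,0.18]

```text
time: 8.32
tool_pos: [0.6003, 0.2442, 0.1844]
tool_rot: [3.13, 0.03, -0.174]
contact_force: [-0.7, 0.4, -5.5]
opening: 0.0434
```

```bash
python3 - <<'E'
from h import *
c=snap('wrist','w4'); t=snap('top','t4'); snap('scene','s4')
cv2.imwrite('pics/t4z.png',cv2.resize(t['img'][200:340,260:460,::-1],None,fx=4,fy=4,interpolation=3))
to([.5795,-.014,.13],-.25)
E
```

```text
t 8.47 p [0.6005 0.2442 0.1847] r [ 3.13   0.029 -0.165] F [ 0.5 -0.3 -6.3] T [-0.11  0.07  0.03] o 0.0436 q [0.267 0.621 1.18  0.002 1.372 0.432]
shift mm [ 23.3 257.5  57. ] turn [0.012 0.029 0.085]
```

View pics/w4.png

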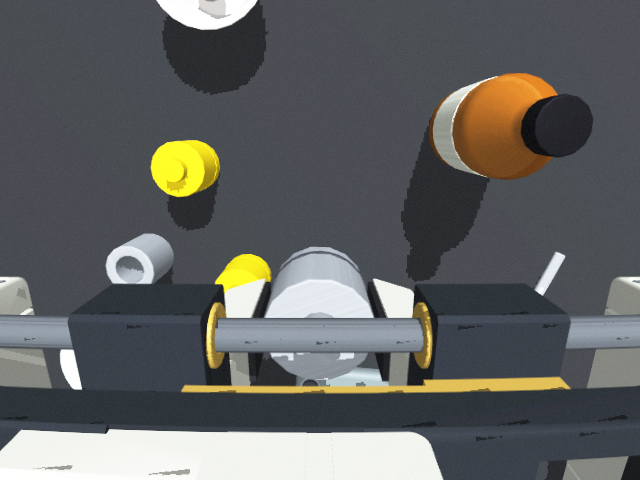

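View pics/t4z.png

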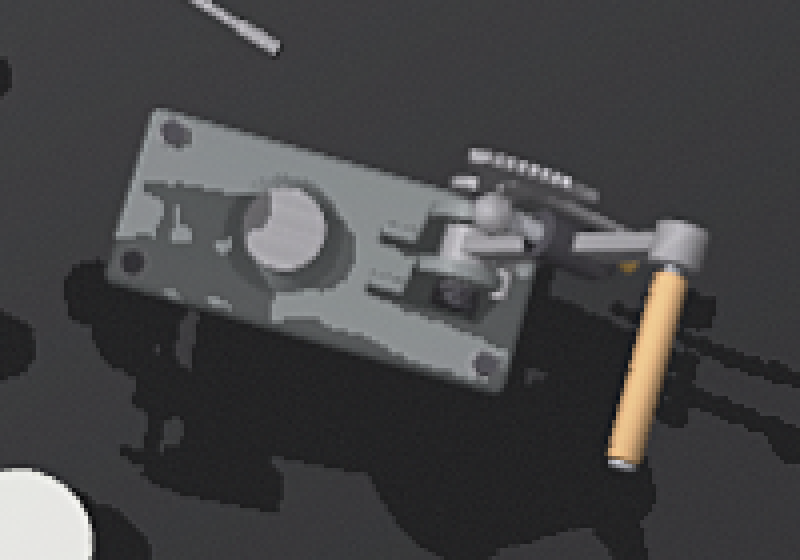

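View pics/s4.png

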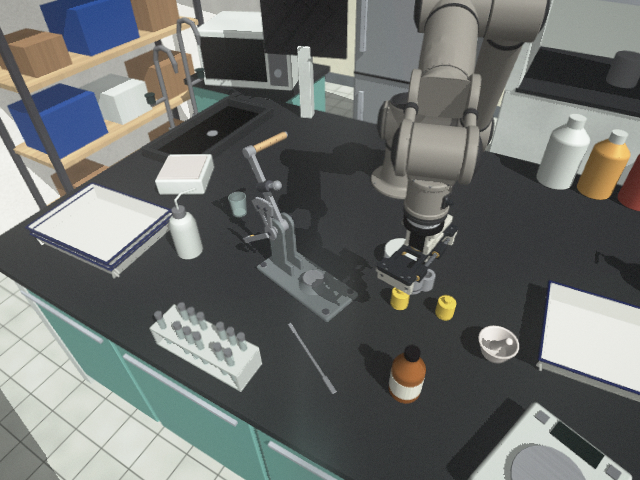

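```bash
python3 - <<'E'
from h import *
to([.445,-.02,.19],-.25)
E
```

```text
t 8.47 p [0.6005 0.2442 0.1847] r [ 3.13   0.029 -0.165] F [ 0.5 -0.3 -6.3] T [-0.11  0.07  0.03] o 0.0436 q [0.267 0.621 1.18  0.002 1.372 0.432]
shift mm [-110.1  286.2    1.2] turn [0.012 0.029 0.085]
```

Call:
move_arm:
  increments:
    - [40,0,0,0,0.012,0.029,0.085]
    - [40,-14,49,0,0,0,0]
    - [40,-14,49,0,0,0,0]
    - [40,-14,49,0,0,0,0]
    - [40,-14,49,0,0,0,0]
    - [40,-14,49,0,0,0,0]
    - [40,-14,49,0,0,0,0]
    - [40,0,0,0,0,0,0]
    - [40,0,0,0,0,0,0]

```text
time: 9.6
tool_pos: [0.4441, -0.029, 0.1823]
tool_rot: [3.14, 0.0, -0.212]
contact_force: [-0.6, 0.1, -6.5]
opening: 0.0433
```

```bash
python3 - <<'E'
from h import *
c=snap('wrist','w5'); to([.445,-.02,.19],-.25); print(proj(c,(.5795,-.014,.045)))
E
```

```text
t 9.65 p [ 0.444  -0.0289  0.1822] r [ 3.14e+00  1.00e-03 -2.12e-01] F [-0.1 -0.1 -6. ] T [-0.12  0.12 -0.01] o 0.0434 q [-0.236  0.243  1.8   -0.002  1.099 -0.024]
shift mm [-0.9 -8.9 -7.8] turn [0.002 0.001 0.038]
[482.5008041  177.66526751]
```

View pics/w5.png

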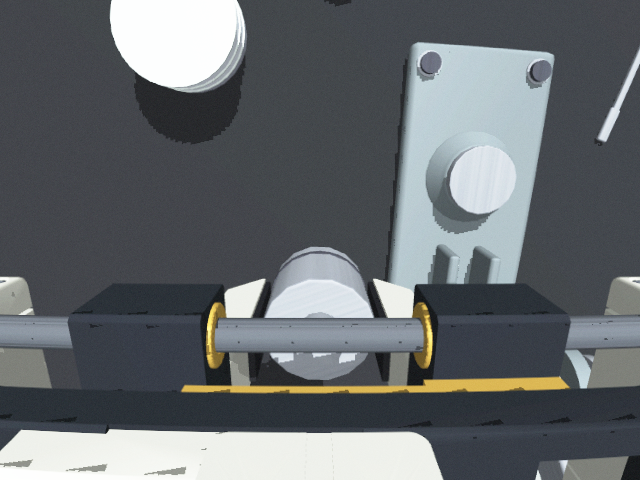

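```bash
python3 - <<'E'
from h import *
im=cv2.imread('pics/w5.png')
cv2.imwrite('pics/w5a.png',cv2.resize(im[135:225,420:530],None,fx=6,fy=6,interpolation=3))
cv2.imwrite('pics/w5b.png',cv2.resize(im[235:390,215:425],None,fx=3.8,fy=3.8,interpolation=3))
E
```

```text
(no output)
```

View pics/w5a.png

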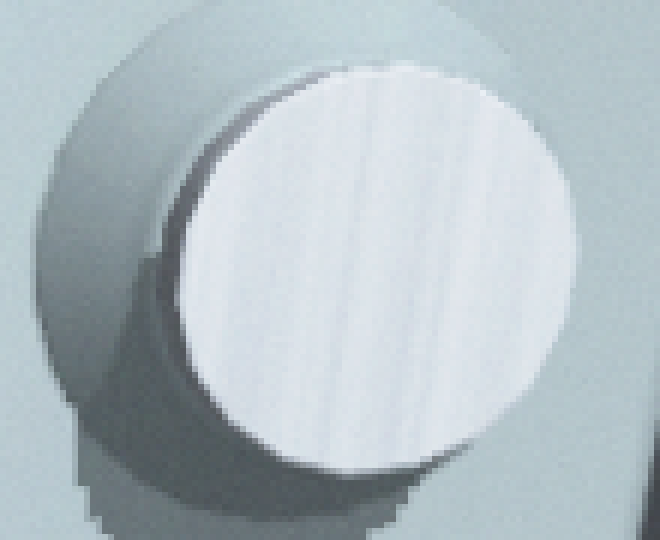

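View pics/w5b.png

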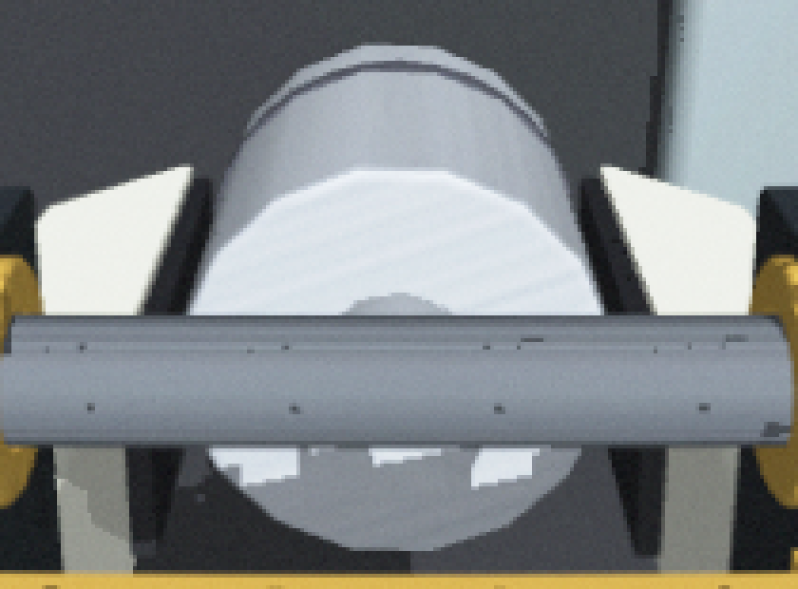

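```bash
python3 - <<'E'
from h import *
from scipy.optimize import least_squares
c=robot.read_camera('wrist'); s=st(); Rt=R.from_euler('xyz',s['tool_rot']); p0=np.array(s['tool_pos'])
a=np.linspace(0,2*np.pi,181)
def circ(ctr,r,Rm):
    P=np.c_[r*np.cos(a),r*np.sin(a),0*a]; return np.array([proj(c,q) for q in ctr+Rm.apply(P)])
def ext(P): return P[:,0].min(),P[:,0].max(),P[:,1].min(),P[:,1].max()
def f(v):  # tool-frame offset of die underside centre
    b=p0+Rt.apply(v); t=b+Rt.apply([0,0,-.045])
    e=ext(circ(t,.022,Rt)); g=ext(circ(b,.022,Rt))
    return [e[2]-279.2,e[3]-380,e[0]-264.5,e[1]-374.2,g[2]-246.3]
r=least_squares(f,[0,0,.0165]); print('die underside in tool',r.x*1000,r.fun)
def h(v):
    e=ext(circ(np.array([v[0],v[1],.045]),.027,R.identity())); 
    return [e[0]-(420+178/6),e[1]-(420+577/6),e[2]-(135+63/6),e[3]-(135+475/6)]
r2=least_squares(h,[.58,-.014]); print('anvil',r2.x,r2.fun)
yaw=s['tool_rot'][2]
# base edge directions: holes / edges
for uv in [(430,62),(540,70),(413,44),(553,52),(404,200),(535,200)]: print(uv,onz(c,*uv,.018))
E
```

```text
t 9.7 p [ 0.4442 -0.0285  0.1821] r [ 3.14e+00  1.00e-03 -2.12e-01] F [ 0.4  0.8 -6.4] T [-0.14  0.12 -0.02] o 0.0434 q [-0.236  0.243  1.8   -0.002  1.099 -0.023]
die underside in tool [ 0.91199804  2.24618476 21.67096049] [ 0.22816388 -0.72975711 -0.75920334  0.75951162  0.57030849]
anvil [ 0.57956778 -0.01615348] [-0.53932051  0.55503141 -0.19702759  0.23902363]
(430, 62) [0.55916902 0.08132968 0.018     ]
(540, 70) [0.64718578 0.05841699 0.018     ]
(413, 44) [0.54797698 0.09719028 0.018     ]
(553, 52) [0.6592516  0.07022127 0.018     ]
(404, 200) [ 0.52106021 -0.02382392  0.018     ]
(535, 200) [ 0.63446819 -0.04766882  0.018     ]
```

```bash
python3 - <<'E'
from h import *
to([.5792,-.0135,.10],-.235)
E
```

```text
t 9.7 p [ 0.4442 -0.0285  0.1821] r [ 3.14e+00  1.00e-03 -2.12e-01] F [ 0.4  0.8 -6.4] T [-0.14  0.12 -0.02] o 0.0434 q [-0.236  0.243  1.8   -0.002  1.099 -0.023]
shift mm [128.9 -43.2  82. ] turn [0.001 0.001 0.023]
```

Call:
move_arm:
  increments:
    - [40,32,-11,0,0,0,0.012]
    - [40,32,-11,0,0,0,0.011]
    - [40,32,-11,0,0,0,0]
    - [40,32,-11,0,0,0,0]
    - [40,0,0,0,0,0,0]
    - [40,0,0,20,0,0,0]
    - [40,0,0,20,0,0,0]
    - [40,0,0,20,0,0,0]
    - [40,0,0,15,0,0,0]
    - [40,0,0,0,0,0,0]
    - [40,0,0,0,0,0,0]

```text
time: 11.08
tool_pos: [0.5821, -0.0024, 0.1017]
tool_rot: [3.141, 0.006, -0.211]
contact_force: [-0.1, 0.6, -5.5]
opening: 0.0433
```

```bash
python3 - <<'E'
from h import *
to([.5792,-.0135,.065],-.235)
c=snap('wrist','w6'); snap('scene','s6')
E
```

```text
t 11.07 p [ 0.5821 -0.0024  0.1017] r [ 3.141  0.006 -0.211] F [-0.1  0.6 -5.5] T [-0.13 -0.01  0.03] o 0.0433 q [-0.136  0.57   1.522 -0.     1.056  0.076]
shift mm [-0.2 11.4 36.7] turn [0.001 0.006 0.024]
```

View pics/s6.png

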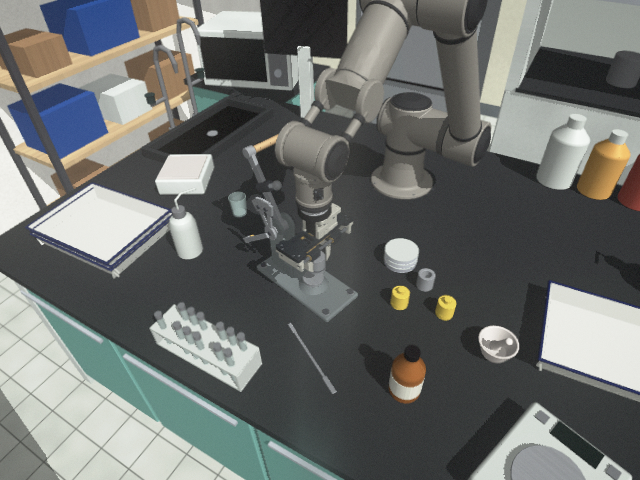

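The scene view shows the die hanging over the anvil, with the wrist clear of the lever. I'll correct laterally and then lower.

Call:
move_arm:
  increments:
    - [40,0,11,0,0,0.006,0.02]
    - [40,0,0,10,0,0,0]
    - [40,0,0,10,0,0,0]
    - [40,0,0,7,0,0,0]
    - [40,0,0,0,0,0,0]
    - [40,0,0,0,0,0,0]

```text
time: 11.92
tool_pos: [0.58, -0.0145, 0.0736]
tool_rot: [3.141, -0.001, -0.233]
contact_force: [0.2, 0.4, -5.5]
opening: 0.0438
```

```bash
python3 - <<'E'
from h import *
to([.5792,-.0135,.0615],-.235)
c=snap('wrist','w7');t=snap('top','t7');s=snap('scene','s7')
cv2.imwrite('pics/s7z.png',cv2.resize(s['img'][200:330,240:370,::-1],None,fx=4.5,fy=4.5,interpolation=3))
E
```

```text
t 11.93 p [ 0.58   -0.0145  0.0736] r [ 3.141e+00 -1.000e-03 -2.330e-01] F [ 0.2  0.4 -5.5] T [-0.08  0.08  0.02] o 0.0438 q [-1.570e-01  5.980e-01  1.562e+00 -1.000e-03  9.800e-01  7.700e-02]
shift mm [-1.  -0.8 12.1] turn [ 0.001 -0.001  0.002]
```

View pics/s7z.png

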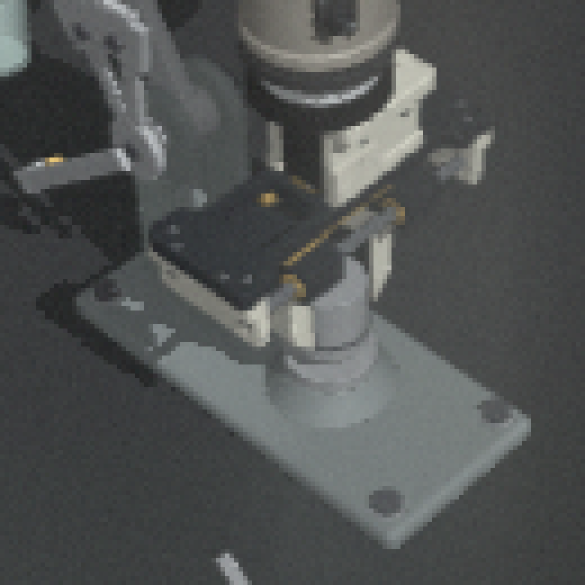

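View pics/w7.png

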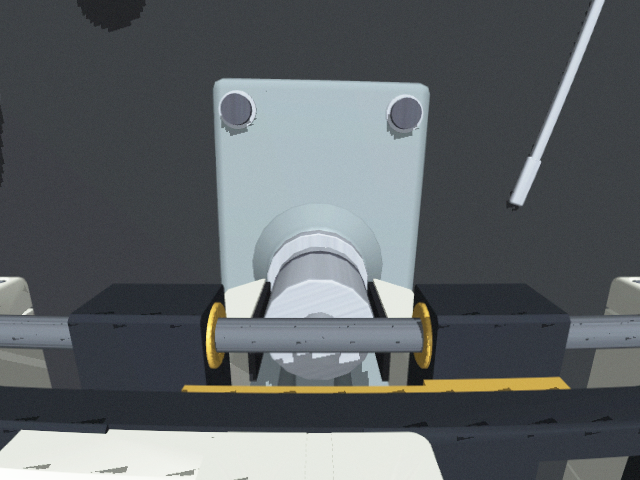

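The die hangs just above the anvil, centred side to side: the anvil's rim and the die's edge are both centred near column 318.

Call:
move_arm:
  increments:
    - [40,-1,-1,5,0,0,0]
    - [40,0,0,4,0,0,0]
    - [40,0,0,2,0,0,0]
    - [40,0,0,0,0,0,0]

```text
time: 12.58
tool_pos: [0.5794, -0.0131, 0.0623]
tool_rot: [3.141, -0.002, -0.233]
contact_force: [-0.5, -0.8, -5.9]
opening: 0.0432
```

```bash
python3 - <<'E'
from h import *
to([.5792,-.0135,.0615],-.235)
c=snap('wrist','w8'); im=c['img']
cv2.imwrite('pics/w8z.png',cv2.resize(im[190:390,200:440,::-1],None,fx=3,fy=3,interpolation=3))
E
```

```text
t 12.57 p [ 0.5794 -0.0131  0.0623] r [ 3.141e+00 -2.000e-03 -2.330e-01] F [-0.5 -0.8 -5.9] T [-0.1   0.11  0.01] o 0.0432 q [-1.540e-01  6.110e-01  1.574e+00 -1.000e-03  9.540e-01  7.900e-02]
shift mm [-0.1  0.4  0.8] turn [ 0.001 -0.002  0.002]
```

View pics/w8z.png

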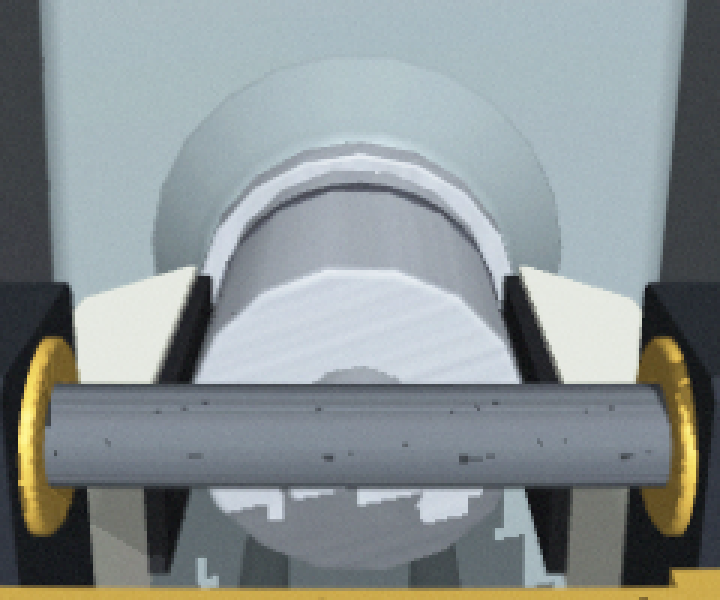

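A ring of anvil about 5 px (4 mm) wide shows evenly round the die, against 5 mm expected, so it is centred. I'll lower until contact.

Call:
move_arm:
  increments:
    - [40,0,0,1.5,0,0,0]
    - [40,0,0,0,0,0,0]

```text
time: 12.88
tool_pos: [0.5799, -0.0132, 0.0615]
tool_rot: [3.141, -0.004, -0.233]
contact_force: [-0.4, 0.1, -6.6]
opening: 0.0431
```

```bash
python3 - <<'E'
from h import *
to([.5792,-.0135,.0605],-.235)
E
```

```text
t 12.88 p [ 0.5799 -0.0132  0.0615] r [ 3.141 -0.004 -0.233] F [-0.4  0.1 -6.6] T [-0.05  0.05 -0.04] o 0.0431 q [-1.540e-01  6.130e-01  1.575e+00 -1.000e-03  9.510e-01  7.900e-02]
shift mm [-0.6  0.4  1. ] turn [ 0.001 -0.004  0.002]
```

Call:
move_arm:
  increments:
    - [40,0,0,2,0,0,0]
    - [40,0,0,0,0,0,0]

```text
time: 13.12
tool_pos: [0.5802, -0.0132, 0.0618]
tool_rot: [3.141, -0.005, -0.233]
contact_force: [0.9, -0.3, -6.2]
opening: 0.0433
```

```bash
python3 -c "
from h import *
st()"
```

```text
t 13.12 p [ 0.5802 -0.0132  0.0618] r [ 3.141 -0.005 -0.233] F [ 0.9 -0.3 -6.2] T [-0.1   0.1  -0.04] o 0.0433 q [-1.540e-01  6.120e-01  1.575e+00 -1.000e-03  9.490e-01  7.900e-02]
```

Call:
move_arm:
  increments:
    - [40,0,0,4,0,0,0]
    - [40,0,0,2,0,0,0]

```text
time: 13.38
tool_pos: [0.5806, -0.0132, 0.0613]
tool_rot: [3.141, -0.008, -0.232]
contact_force: [-5.0, -0.7, 7.3]
opening: 0.0437
```

```bash
python3 -c "
from h import *
st()"
```

```text
t 13.38 p [ 0.5806 -0.0132  0.0613] r [ 3.141 -0.008 -0.232] F [-5.  -0.7  7.3] T [-0.04  1.37 -0.02] o 0.0437 q [-0.154  0.612  1.577 -0.002  0.945  0.079]
```

In contact: the vertical force rose by about 13 N. I'll open the gripper.

Call:
move_arm:
  increments:
    - [40,0,0,-1,0,0,0]
    - [60,0,0,0,0,0,0]
    - [80,0,0,0,0,0,0]
    - [80,0,0,0,0,0,0]
    - [80,0,0,0,0,0,0]

```text
time: 14.0
tool_pos: [0.5823, -0.0136, 0.0631]
tool_rot: [3.141, -0.012, -0.233]
contact_force: [-1.0, -0.1, 0.6]
opening: 0.0775
```

```bash
python3 - <<'E'
from h import *
st(); c=snap('wrist','w9')
cv2.imwrite('pics/w9z.png',cv2.resize(c['img'][190:390,200:440,::-1],None,fx=3,fy=3,interpolation=3))
E
```

```text
t 14.0 p [ 0.5823 -0.0136  0.0631] r [ 3.141 -0.012 -0.233] F [-1.  -0.1  0.6] T [-0.04  0.11 -0.02] o 0.0775 q [-1.540e-01  6.100e-01  1.574e+00 -1.000e-03  9.450e-01  7.900e-02]
```

View pics/w9z.png

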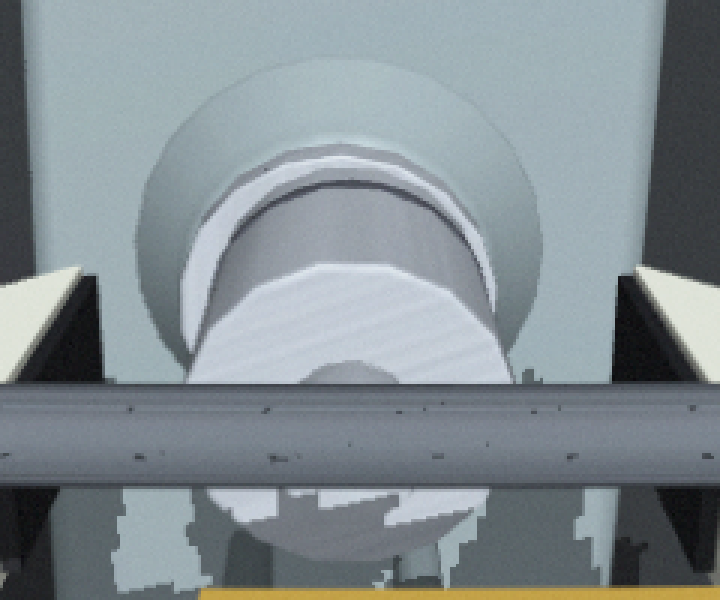

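Call:
move_arm:
  increments:
    - [80,0,0,-20,0,0,0]
    - [80,0,0,-40,0,0,0]
    - [80,0,0,-50,0,0,0]
    - [80,0,0,-50,0,0,0]
    - [80,0,0,0,0,0,0]

```text
time: 14.68
tool_pos: [0.5803, -0.0131, 0.227]
tool_rot: [3.141, -0.01, -0.233]
contact_force: [1.0, 0.9, 0.6]
opening: 0.08
```

```bash
python3 - <<'E'
from h import *
st(); c=snap('wrist','w10'); s=snap('scene','s10')
cv2.imwrite('pics/w10z.png',cv2.resize(c['img'][190:390,200:440,::-1],None,fx=3,fy=3,interpolation=3))
cv2.imwrite('pics/s10z.png',cv2.resize(s['img'][120:330,220:370,::-1],None,fx=2.8,fy=2.8,interpolation=3))
E
```

```text
t 14.68 p [ 0.5803 -0.0131  0.227 ] r [ 3.141 -0.01  -0.233] F [1.  0.9 0.6] T [-0.14  0.08 -0.03] o 0.08 q [-1.540e-01  4.380e-01  1.375e+00 -1.000e-03  1.318e+00  7.900e-02]
```

View pics/w10z.png

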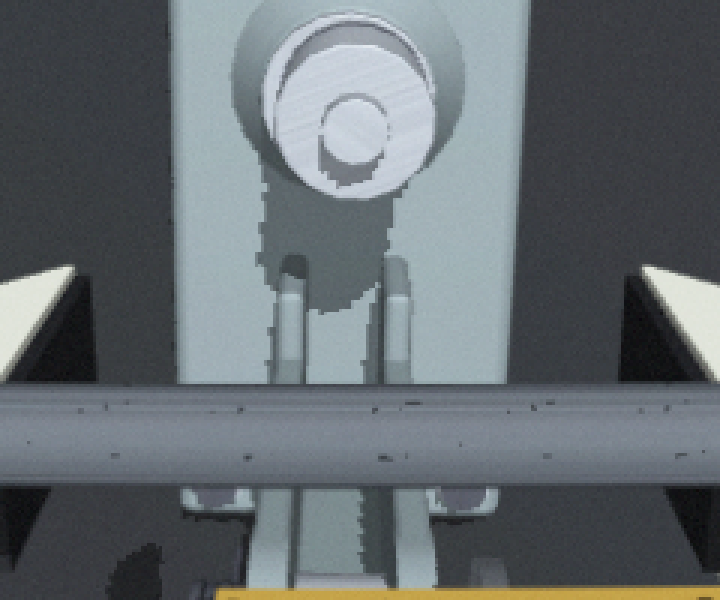

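View pics/s10z.png

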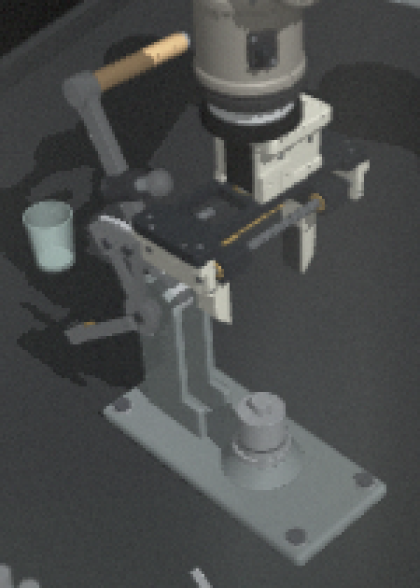

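```bash
python3 - <<'E'
from h import *
from scipy.optimize import least_squares
c=robot.read_camera('wrist'); st()
a=np.linspace(0,2*np.pi,181)
def ext(x,y,z,r):
    P=np.array([proj(c,(x+r*np.cos(b),y+r*np.sin(b),z)) for b in a]); return P[:,0].min(),P[:,0].max(),P[:,1].min(),P[:,1].max()
u=lambda v:200+v/3; w=lambda v:190+v/3
d=least_squares(lambda v:np.subtract(ext(*v,.09,.022),[u(275),u(436),w(45),w(200)]),[.58,-.015])
p=least_squares(lambda v:np.subtract(ext(*v,.1,.009),[u(320),u(389),w(95),w(164)]),[.58,-.015])
n=least_squares(lambda v:np.subtract(ext(*v,.045,.027),[u(262),0,w(13),0])[[0,2]],[.58,-.015])
for r in(d,p,n): print(r.x,np.round(r.fun,1))
E
```

```text
t 14.82 p [ 0.5777 -0.0127  0.2216] r [ 3.14  -0.    -0.233] F [-0.2 -0.5 -1. ] T [-0.12  0.07  0.04] o 0.0797 q [-1.540e-01  4.430e-01  1.382e+00 -1.000e-03  1.317e+00  7.900e-02]
[ 0.57944604 -0.01199136] [-1.   1.  -1.1  1.3]
[ 0.57939114 -0.01097917] [-0.3  0.3  0.1 -0.1]
[ 0.5773694  -0.01553362] [0. 0.]
```

```bash
python3 - <<'E'
from h import *
c=snap('wrist','w11'); np.save('T11.npy',c['T']); st()
cv2.imwrite('pics/w11z.png',cv2.resize(c['img'][180:270,270:370,::-1],None,fx=6,fy=6,interpolation=3))
s=snap('scene','s11'); cv2.imwrite('pics/s11z.png',cv2.resize(s['img'][250:310,285:345,::-1],None,fx=9,fy=9,interpolation=3))
E
```

```text
t 14.88 p [ 0.5775 -0.0127  0.2211] r [ 3.14e+00  1.00e-03 -2.33e-01] F [ 0.2  0.9 -0.1] T [-0.1   0.05 -0.03] o 0.0799 q [-1.540e-01  4.440e-01  1.382e+00 -1.000e-03  1.317e+00  7.900e-02]
```

View pics/w11z.png

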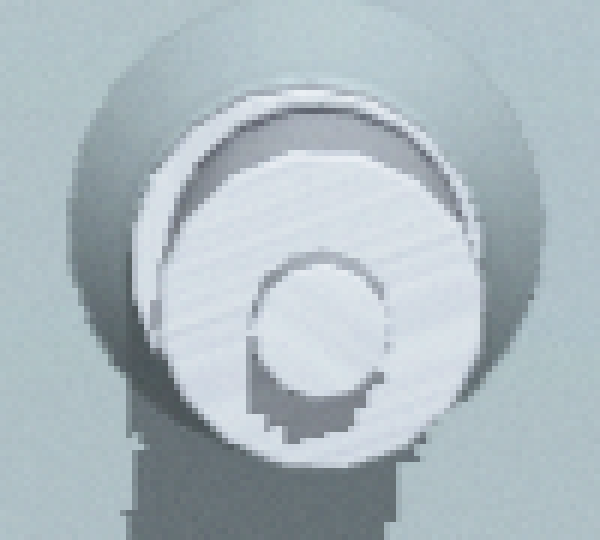

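View pics/s11z.png

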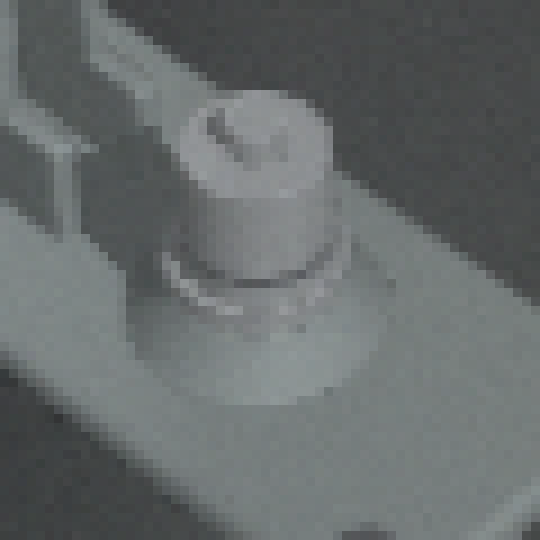

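```bash
python3 - <<'E'
from h import *
from scipy.optimize import least_squares
c=robot.read_camera('wrist'); c['T']=np.load('T11.npy')
a=np.linspace(0,2*np.pi,181)
def ext(x,y,z,r):
    P=np.array([proj(c,(x+r*np.cos(b),y+r*np.sin(b),z)) for b in a]); return P[:,0].min(),P[:,0].max(),P[:,1].min(),P[:,1].max()
u=lambda v:270+v/6; w=lambda v:180+v/6
d=least_squares(lambda v:np.subtract(ext(*v,.09,.022),[u(160),u(484),w(150),w(468)]),[.58,-.015])
p=least_squares(lambda v:np.subtract(ext(*v,.1,.009),[u(255),u(387),w(262),w(397)]),[.58,-.015])
n=least_squares(lambda v:np.subtract(ext(*v,.045,.027),[u(132),u(480),w(85),0])[:3],[.58,-.015])
for r in(d,p,n): print(r.x,np.round(r.fun,1))
# bench-cone: bottom rim of die
print([ (v-270)*6 if i<2 else (v-180)*6 for i,v in enumerate(ext(*d.x,.045,.022))])
E
```

```text
[ 0.58254848 -0.01307396] [-0.9  0.9 -0.6  0.7]
[ 0.58231503 -0.012893  ] [-0.8  0.8 -0.2  0.2]
[ 0.58002688 -0.01597115] [-0.8  0.8  0. ]
[np.float64(171.79502847926562), np.float64(463.9605322594389), np.float64(95.94318551817514), np.float64(382.20574681449267)]
```

The die stands upright on the anvil, 3–4 mm off centre towards the press's -x side, which is inside the 8 mm limit. Next I'll rise and turn the hand for the handle.

Call:
move_arm:
  increments:
    - [80,-15,5,-40,0,0,0]
    - [80,-27,8,-40,0,0,0]
    - [80,-40,10,-40,0,0,0]
    - [80,-40,12,-40,0,0,0]
    - [80,0,0,0,0,0,-0.18]
    - [80,0,0,0,0,0,-0.18]
    - [80,0,0,0,0,0,-0.18]
    - [80,0,0,0,0,0,-0.18]
    - [80,0,0,0,0,0,-0.18]
    - [80,0,0,0,0,0,-0.18]
    - [80,0,0,0,0,0,-0.18]
    - [80,0,0,0,0,0,-0.18]

```text
time: 16.48
tool_pos: [0.4461, -0.0187, 0.3751]
tool_rot: [-3.118, 0.005, 1.253]
contact_force: [-0.3, 0.5, -0.1]
opening: 0.0801
```

```bash
python3 - <<'E'
from h import *
to([.4677,-.1984,.42],1.33)
c=snap('wrist','w12'); snap('top','t12')
g=proj(c,(.4677,-.1984,.331)); print(g)
E
```

```text
t 16.48 p [ 0.4461 -0.0187  0.3751] r [-3.118  0.005  1.253] F [-0.3  0.5 -0.1] T [ 0.   -0.01  0.04] o 0.0801 q [-0.212  0.132  1.4   -0.002  1.634 -1.466]
shift mm [-164.1   75.5  -45.9] turn [-0.024  0.004 -0.077]
[ 62.06424164 382.54729903]
```

View pics/w12.png

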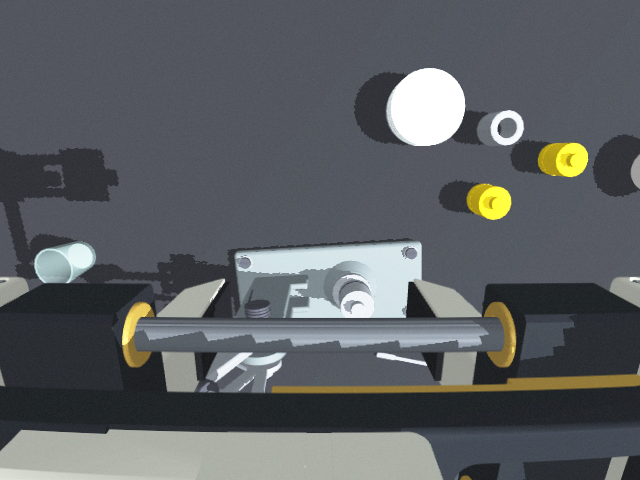

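Call:
move_arm:
  increments:
    - [80,0,0,-20,-0.024,0.004,-0.077]
    - [80,-20,6,-35,0,0,0]
    - [80,-50,18,0,0,0,0]
    - [80,-50,20,0,0,0,0]
    - [80,-35,12,0,0,0,0]
    - [80,0,0,0,0,0,0]
    - [80,0,0,0,0,0,0]

```text
time: 17.45
tool_pos: [0.4623, -0.1869, 0.4275]
tool_rot: [-3.135, -0.002, 1.3]
contact_force: [0.3, 0.2, -0.1]
opening: 0.0798
```

```bash
python3 - <<'E'
from h import *
to([.4677,-.1984,.42],1.33)
c=snap('wrist','w13')
ux=np.array([-.24,-.971]); uy=np.array([.971,-.24]); an=np.array([.5797,-.016])
for y in(-.015,-.065,-.115): print(y,proj(c,[*(an+.204*ux+y*uy),.331]))
E
```

```text
t 17.45 p [ 0.4623 -0.1869  0.4275] r [-3.135e+00 -2.000e-03  1.300e+00] F [ 0.3  0.2 -0.1] T [-0.01 -0.02  0.02] o 0.0798 q [-0.538  0.227  1.145 -0.     1.777 -1.838]
shift mm [-9.7  8.3  7.4] turn [-0.007 -0.002 -0.03 ]
-0.015 [306.54325628 320.00889251]
-0.065 [303.86102926 255.36287258]
-0.115 [300.96221888 184.016728  ]
```

View pics/w13.png

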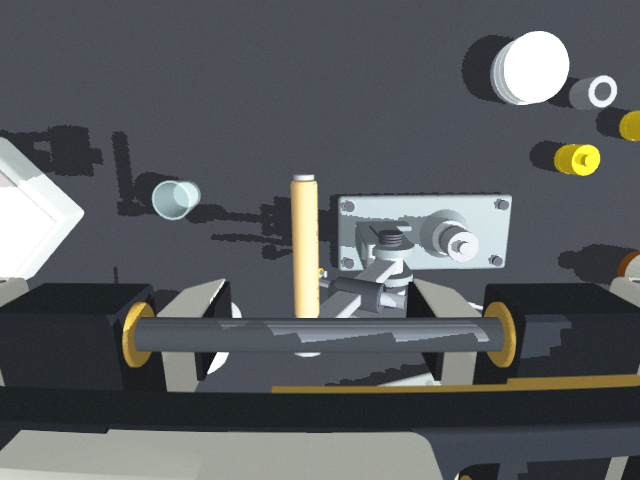

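The rod runs from (306,318) to (304,178), close to the prediction. I'll align and go down over it.

Call:
move_arm:
  increments:
    - [80,-10,8,0,-0.007,-0.002,-0.03]
    - [80,0,0,0,0,0,0]
    - [80,0,0,20,0,0,0]
    - [80,0,0,20,0,0,0]
    - [80,0,0,20,0,0,0]
    - [80,0,0,0,0,0,0]

```text
time: 18.25
tool_pos: [0.4675, -0.1914, 0.3677]
tool_rot: [3.139, -0.001, 1.332]
contact_force: [0.2, 0.7, 0.3]
opening: 0.0802
```

```bash
python3 - <<'E'
from h import *
to([.4677,-.1984,.312],1.33)
c=snap('wrist','w14')
E
```

```text
t 18.25 p [ 0.4675 -0.1914  0.3677] r [ 3.139e+00 -1.000e-03  1.332e+00] F [0.2 0.7 0.3] T [ 0.03  0.02 -0.03] o 0.0802 q [-5.410e-01  2.340e-01  1.292e+00  1.000e-03  1.613e+00 -1.873e+00]
shift mm [-6.7  1.7 55.7] turn [ 0.002 -0.001  0.002]
```

View pics/w14.png

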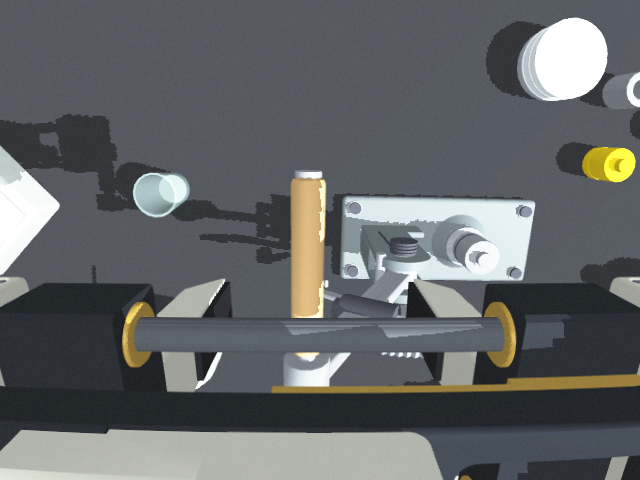

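Call:
move_arm:
  increments:
    - [80,-6,2,10,0,0,0]
    - [80,0,0,20,0,0,0]
    - [80,0,0,16,0,0,0]
    - [80,0,0,8,0,0,0]
    - [80,0,0,0,0,0,0]

```text
time: 18.92
tool_pos: [0.47, -0.1993, 0.3157]
tool_rot: [3.131, 0.002, 1.332]
contact_force: [-0.8, -0.9, 0.4]
opening: 0.0802
```

```bash
python3 - <<'E'
from h import *
to([.4677,-.1984,.312],1.33)
c=snap('wrist','w15')
E
```

```text
t 18.93 p [ 0.47   -0.1993  0.3157] r [3.131e+00 2.000e-03 1.332e+00] F [-0.8 -0.9  0.4] T [-0.04  0.03 -0.  ] o 0.0802 q [-5.520e-01  2.540e-01  1.403e+00  1.000e-03  1.474e+00 -1.884e+00]
shift mm [ 0.4 -2.5  3.7] turn [0.011 0.002 0.002]
```

View pics/w15.png

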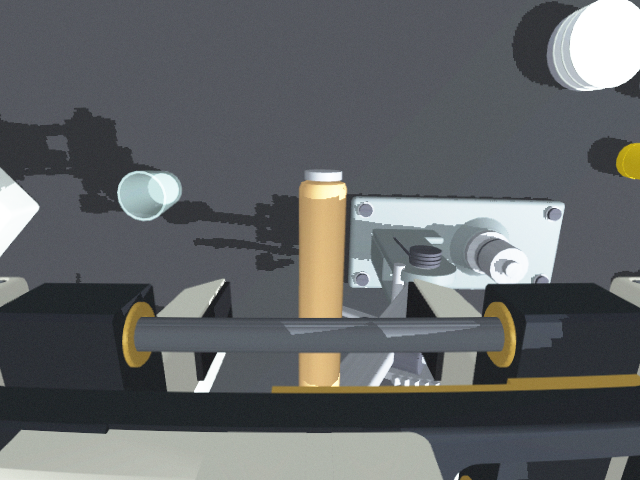

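Call:
move_arm:
  increments:
    - [80,0,-2,5,0.01,0,0]
    - [10,0,0,0,0,0,0]
    - [10,0,0,0,0,0,0]
    - [10,0,0,0,0,0,0]
    - [10,0,0,0,0,0,0]
    - [10,0,0,0,0,0,0]
    - [10,0,0,0,0,0,0]
    - [10,0,0,0,0,0,0]
  newtons: 60

```text
time: 19.98
tool_pos: [0.4689, -0.1986, 0.3124]
tool_rot: [3.138, 0.002, 1.332]
contact_force: [0.3, 0.7, 1.0]
opening: 0.0163
```

```bash
cat >> h.py <<'E'
UX=np.array([-.24,-.971,0]);UX/=np.linalg.norm(UX);UY=np.array([-UX[1],UX[0],0]);AN=np.array([.5797,-.016,0]);HG=AN+.11*UX+np.array([0,0,.154])
def lev():
    s=st(); Rt=R.from_euler('xyz',s['tool_rot']); g=np.array(s['tool_pos'])-Rt.apply([0,0,robot.grasp_offset]); d=g-HG
    x,y,z=d@UX,d@UY,d[2]; print('press xyz of grasp',np.round([x,y,z],4),'r',round(np.hypot(x,z),4),'angle above level',round(np.degrees(np.arctan2(z,-x)),2),'F press x,z',np.round([np.dot(s['contact_force'],UX),s['contact_force'][2]],1)); return np.arctan2(z,-x),np.hypot(x,z)
E
python3 -c "
from h import *
lev()"
```

```text
t 19.98 p [ 0.4689 -0.1986  0.3124] r [3.138e+00 2.000e-03 1.332e+00] F [0.3 0.7 1. ] T [ 0.27 -0.01 -0.15] o 0.0163 q [-0.551  0.257  1.408 -0.     1.473 -1.882]
press xyz of grasp [ 0.0938 -0.0638  0.1772] r 0.2005 angle above level 117.88 F press x,z [-0.7  1. ]
```

Gripped, and the measured r of 0.2005 m at 117.9° fits the parked lever. Now I'll follow the arc.

```bash
cat >> h.py <<'E'
def arc(angs,r=.2005):
    th,rr=lev(); x,z=rr*np.cos(th),-rr*np.sin(th)
    for a in angs:
        a=np.radians(a); X,Z=r*np.cos(a),-r*np.sin(a); print('->',round(np.degrees(a)),np.round([(X-x)*1000,0,(Z-z)*1000],1)); x,z=X,Z
E
python3 -c "
from h import *
arc([110,102,94,86,78,70,62,54,46,38,30])"
```

```text
t 19.98 p [ 0.4689 -0.1986  0.3124] r [3.138e+00 2.000e-03 1.332e+00] F [0.3 0.7 1. ] T [ 0.27 -0.01 -0.15] o 0.0163 q [-0.551  0.257  1.408 -0.     1.473 -1.882]
press xyz of grasp [ 0.0938 -0.0638  0.1772] r 0.2005 angle above level 117.88 F press x,z [-0.7  1. ]
-> 110 [ 25.2   0.  -11.2]
-> 102 [26.9  0.  -7.7]
-> 94 [27.7  0.  -3.9]
-> 86 [28.  0.  0.]
-> 78 [27.7  0.   3.9]
-> 70 [26.9  0.   7.7]
-> 62 [25.6  0.  11.4]
-> 54 [23.7  0.  14.8]
-> 46 [21.4  0.  18. ]
-> 38 [18.7  0.  20.8]
-> 30 [15.6  0.  23.2]
```

Call:
move_arm:
  increments:
    - [10,25,0,-11,0,0,0]
    - [10,27,0,-8,0,0,0]
    - [10,28,0,-4,0,0,0]

```text
time: 20.35
tool_pos: [0.4881, -0.1251, 0.3352]
tool_rot: [3.136, 0.011, 1.325]
contact_force: [1.5, -6.4, -5.8]
opening: 0.0162
```

```bash
python3 -c "
from h import *
arc([94,86,78,70,62])"
```

```text
t 20.35 p [ 0.4881 -0.1251  0.3352] r [3.136 0.011 1.325] F [ 1.5 -6.4 -5.8] T [-1.02 -0.25 -0.05] o 0.0162 q [-0.397  0.237  1.374 -0.01   1.524 -1.721]
press xyz of grasp [ 0.0177 -0.0628  0.2   ] r 0.2008 angle above level 95.06 F press x,z [ 5.8 -5.8]
-> 94 [ 3.7  0.  -0. ]
-> 86 [28.  0.  0.]
-> 78 [27.7  0.   3.9]
-> 70 [26.9  0.   7.7]
-> 62 [25.6  0.  11.4]
```

Call:
move_arm:
  increments:
    - [10,28,0,0,0,0,0]
    - [10,28,0,4,0,0,0]
    - [10,27,0,8,0,0,0]
    - [10,25,0,11,0,0,0]

```text
time: 20.85
tool_pos: [0.515, -0.0231, 0.3156]
tool_rot: [3.127, 0.022, 1.321]
contact_force: [-2.2, -4.6, 3.0]
opening: 0.0162
```

```bash
python3 -c "
from h import *
arc([56,49,42,35,30,25]); to([.5,0,0.3],1.33)"
```

```text
t 20.85 p [ 0.515  -0.0231  0.3156] r [3.127 0.022 1.321] F [-2.2 -4.6  3. ] T [-0.83  0.42 -0.03] o 0.0162 q [-0.179  0.265  1.389 -0.023  1.475 -1.498]
press xyz of grasp [-0.088  -0.0614  0.1804] r 0.2007 angle above level 63.99 F press x,z [5. 3.]
-> 56 [24.1  0.  14.2]
-> 49 [19.4  0.  14.9]
-> 42 [17.5  0.  17.2]
-> 35 [15.2  0.  19.2]
-> 30 [ 9.4  0.  14.8]
-> 25 [ 8.1  0.  15.5]
t 20.85 p [ 0.515  -0.0231  0.3156] r [3.127 0.022 1.321] F [-2.2 -4.6  3. ] T [-0.83  0.42 -0.03] o 0.0162 q [-0.179  0.265  1.389 -0.023  1.475 -1.498]
shift mm [ 19.  -20.5  14.9] turn [ 0.014  0.022 -0.009]
```

Call:
move_arm:
  increments:
    - [10,24,0,14,0.007,0.011,0]
    - [10,19,0,15,0.007,0.011,0]
    - [10,17,0,17,0,0,0]
    - [10,13,0,17,0,0,0]

```text
time: 21.35
tool_pos: [0.5334, 0.0477, 0.255]
tool_rot: [3.136, 0.003, 1.321]
contact_force: [-2.1, -1.9, 7.7]
opening: 0.0169
```

```bash
python3 -c "
from h import *
arc([32,28,25,22,20]); to([.5,0,0.3],1.33)
t=snap('scene','s16');cv2.imwrite('pics/s16z.png',cv2.resize(t['img'][120:330,200:400,::-1],None,fx=2.8,fy=2.8,interpolation=3))"
```

```text
t 21.35 p [0.5334 0.0477 0.255 ] r [3.136e+00 3.000e-03 1.321e+00] F [-2.1 -1.9  7.7] T [-0.33  0.43 -0.05] o 0.0169 q [-0.051  0.338  1.45  -0.005  1.348 -1.372]
press xyz of grasp [-0.1608 -0.0603  0.1198] r 0.2005 angle above level 36.68 F press x,z [2.4 7.7]
-> 32 [ 9.2  0.  13.5]
-> 28 [ 7.   0.  12.1]
-> 25 [4.7 0.  9.4]
-> 22 [4.2 0.  9.6]
-> 20 [2.5 0.  6.5]
t 21.35 p [0.5334 0.0477 0.255 ] r [3.136e+00 3.000e-03 1.321e+00] F [-2.1 -1.9  7.7] T [-0.33  0.43 -0.05] o 0.0169 q [-0.051  0.338  1.45  -0.005  1.348 -1.372]
shift mm [-54.6 -20.3 -45. ] turn [ 0.006  0.003 -0.009]
```

View pics/s16z.png

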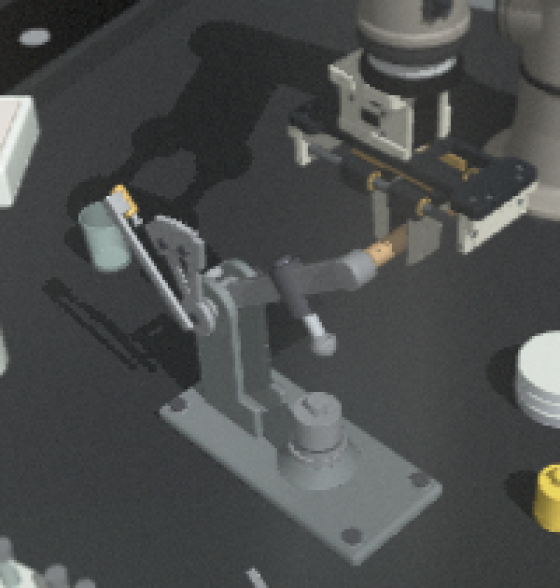

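Call:
move_arm:
  increments:
    - [10,9,0,13,0.003,0.002,0]
    - [10,7,0,12,0.003,0,0]
    - [10,5,0,10,0,0,0]

```text
time: 21.78
tool_pos: [0.5386, 0.068, 0.2197]
tool_rot: [3.141, 0.004, 1.322]
contact_force: [-3.4, -1.9, 6.5]
opening: 0.0165
```

```bash
cat > L.py <<'E'
from h import *
import sys
s=robot.observe(); Rt=R.from_euler('xyz',s['tool_rot']); g=np.array(s['tool_pos'])-Rt.apply([0,0,robot.grasp_offset]); d=g-HG
x,y,z=d@UX,d@UY,d[2]; th=np.arctan2(z,-x); F=np.array(s['contact_force'])
print('t %.2f th %.2f r %.4f y %.4f resist %.1f rad %.1f rot'%(s['time'],np.degrees(th),np.hypot(x,z),y,F@UX*np.sin(th)+F[2]*np.cos(th),-F@UX*np.cos(th)+F[2]*np.sin(th)),np.round(s['tool_rot'],3),'o',round(s['opening']*1e3,1))
r=.2005
for da in map(float,sys.argv[1:]):
    a=th-np.radians(da); print(da,np.round([(r*np.cos(a)+x)*1000,(-r*np.sin(a)+z)*1000],1))
E
python3 L.py 1 2 3
```

```text
t 21.77 th 24.94 r 0.2004 y -0.0600 resist 7.0 rad 0.3 rot [3.141 0.004 1.322] o 16.5
1.0 [1.5 3.2]
2.0 [2.9 6.4]
3.0 [4.2 9.6]
```

Call:
move_arm:
  increments:
    - [10,2,0,6,0,0,0]

```text
time: 21.9
tool_pos: [0.5392, 0.0702, 0.2143]
tool_rot: [3.14, 0.003, 1.323]
contact_force: [-3.2, 1.7, 8.7]
opening: 0.0168
```

Call:
move_arm:
  increments:
    - [10,1.5,0,5,0,0,0]

```text
time: 22.02
tool_pos: [0.5397, 0.0719, 0.2102]
tool_rot: [3.14, 0.002, 1.323]
contact_force: [-3.5, 0.1, 7.9]
opening: 0.0165
```

Call:
move_arm:
  increments:
    - [10,1.5,0,5,0,0,0]

```text
time: 22.15
tool_pos: [0.5401, 0.0735, 0.2061]
tool_rot: [3.139, 0.002, 1.323]
contact_force: [-3.3, 0.1, 7.5]
opening: 0.0163
```

```bash
python3 L.py 1 2
```

```text
t 22.15 th 20.73 r 0.2004 y -0.0599 resist 7.3 rad 2.0 rot [3.139e+00 2.000e-03 1.323e+00] o 16.3
1.0 [1.3 3.2]
2.0 [2.5 6.5]
```

Call:
move_arm:
  increments:
    - [10,1.5,0,5,0,0,0]

```text
time: 22.28
tool_pos: [0.5405, 0.0749, 0.2021]
tool_rot: [3.138, 0.002, 1.323]
contact_force: [-3.6, 0.6, 7.6]
opening: 0.0168
```

Call:
move_arm:
  increments:
    - [10,1.5,0,5,0,0,0]

```text
time: 22.4
tool_pos: [0.5409, 0.0762, 0.198]
tool_rot: [3.138, 0.001, 1.323]
contact_force: [-3.3, 0.3, 8.1]
opening: 0.0165
```

Call:
move_arm:
  increments:
    - [10,1,0,4,0,0,0]

```text
time: 22.52
tool_pos: [0.5411, 0.0772, 0.1949]
tool_rot: [3.137, 0.001, 1.323]
contact_force: [-4.1, 0.5, 6.9]
opening: 0.0165
```

```bash
python3 L.py 1 2
```

```text
t 22.52 th 17.32 r 0.2004 y -0.0599 resist 6.7 rad 1.6 rot [3.137e+00 1.000e-03 1.323e+00] o 16.5
1.0 [1.2 3.3]
2.0 [2.1 6.7]
```

Call:
move_arm:
  increments:
    - [10,1,0,4,0,0,0]

```text
time: 22.65
tool_pos: [0.5414, 0.0781, 0.1918]
tool_rot: [3.136, 0.001, 1.323]
contact_force: [-3.7, 0.1, 7.2]
opening: 0.0166
```

Call:
move_arm:
  increments:
    - [10,1,0,4,0,0,0]

```text
time: 22.78
tool_pos: [0.5416, 0.079, 0.1887]
tool_rot: [3.136, 0.001, 1.323]
contact_force: [-3.3, -0.3, 7.4]
opening: 0.0163
```

Call:
move_arm:
  increments:
    - [10,1,0,4,0,0,0]

```text
time: 22.9
tool_pos: [0.5419, 0.0796, 0.1861]
tool_rot: [3.135, 0.001, 1.323]
contact_force: [-6.8, -1.2, 13.8]
opening: 0.0163
```

```bash
python3 L.py 1 2
```

```text
t 22.90 th 14.72 r 0.2003 y -0.0598 resist 14.0 rad 0.8 rot [3.135e+00 1.000e-03 1.323e+00] o 16.3
1.0 [1.  3.4]
2.0 [1.8 6.8]
```

The resistance has risen to 14 N at 14.7°, so the first click is close.

Call:
move_arm:
  increments:
    - [10,1,0,3,0,0,0]

```text
time: 23.02
tool_pos: [0.542, 0.08, 0.1846]
tool_rot: [3.134, 0.002, 1.323]
contact_force: [-5.9, -3.1, 11.0]
opening: 0.0167
```

Call:
move_arm:
  increments:
    - [10,1,0,3,0,0,0]

```text
time: 23.15
tool_pos: [0.5421, 0.0804, 0.1829]
tool_rot: [3.133, 0.003, 1.323]
contact_force: [-4.6, -2.5, 9.1]
opening: 0.0166
```

```bash
python3 L.py 1 2
```

```text
t 23.15 th 13.76 r 0.2004 y -0.0598 resist 9.6 rad -1.2 rot [3.133e+00 3.000e-03 1.323e+00] o 16.6
1.0 [0.9 3.4]
2.0 [1.7 6.8]
```

Call:
move_arm:
  increments:
    - [10,1,0,3,0,0,0]

```text
time: 23.28
tool_pos: [0.5422, 0.0809, 0.1809]
tool_rot: [3.133, 0.003, 1.323]
contact_force: [-4.2, -2.0, 6.4]
opening: 0.0164
```

Call:
move_arm:
  increments:
    - [10,1,0,3,0,0,0]

```text
time: 23.4
tool_pos: [0.5423, 0.0813, 0.1787]
tool_rot: [3.133, 0.004, 1.323]
contact_force: [-3.3, -1.4, 6.2]
opening: 0.0165
```

Call:
move_arm:
  increments:
    - [10,1,0,3,0,0,0]

```text
time: 23.52
tool_pos: [0.5424, 0.0818, 0.1763]
tool_rot: [3.132, 0.004, 1.323]
contact_force: [-3.0, -2.4, 5.9]
opening: 0.0164
```

```bash
python3 L.py 1 2
```

```text
t 23.52 th 11.85 r 0.2004 y -0.0598 resist 6.4 rad -1.8 rot [3.132 0.004 1.323] o 16.4
1.0 [0.8 3.4]
2.0 [1.4 6.8]
```

Call:
move_arm:
  increments:
    - [10,0.8,0,3,0,0,0]

```text
time: 23.65
tool_pos: [0.5426, 0.0822, 0.1742]
tool_rot: [3.132, 0.005, 1.323]
contact_force: [-4.2, -1.4, 10.0]
opening: 0.0163
```

Call:
move_arm:
  increments:
    - [10,0.8,0,3,0,0,0]

```text
time: 23.78
tool_pos: [0.5427, 0.0824, 0.1726]
tool_rot: [3.131, 0.005, 1.322]
contact_force: [-6.3, -1.9, 13.9]
opening: 0.0164
```

Call:
move_arm:
  increments:
    - [10,0.8,0,3,0,0,0]

```text
time: 23.9
tool_pos: [0.5427, 0.0827, 0.1712]
tool_rot: [3.131, 0.006, 1.322]
contact_force: [-4.7, -1.8, 10.3]
opening: 0.0165
```

Call:
move_arm:
  increments:
    - [10,0.8,0,3,0,0,0]

```text
time: 24.02
tool_pos: [0.5428, 0.083, 0.1695]
tool_rot: [3.13, 0.006, 1.322]
contact_force: [-5.0, -2.5, 11.3]
opening: 0.0164
```

```bash
python3 L.py 1 2
```

```text
t 24.02 th 9.87 r 0.2003 y -0.0598 resist 11.8 rad -1.6 rot [3.13  0.006 1.322] o 16.4
1.0 [0.7 3.4]
2.0 [1.3 6.9]
```

Call:
move_arm:
  increments:
    - [10,0.8,0,3,0.005,0.003,0]

```text
time: 24.15
tool_pos: [0.5428, 0.0834, 0.1677]
tool_rot: [3.135, 0.004, 1.322]
contact_force: [-3.3, -1.2, 6.4]
opening: 0.0164
```

Call:
move_arm:
  increments:
    - [10,0.8,0,3,0.003,0.002,0]

```text
time: 24.28
tool_pos: [0.5428, 0.0838, 0.1655]
tool_rot: [3.138, 0.002, 1.323]
contact_force: [-2.2, -1.0, 6.3]
opening: 0.0162
```

Call:
move_arm:
  increments:
    - [10,0.8,0,3,0,0,0]

```text
time: 24.4
tool_pos: [0.5429, 0.0841, 0.1632]
tool_rot: [3.137, 0.002, 1.322]
contact_force: [-3.5, -1.9, 8.1]
opening: 0.0166
```

Call:
move_arm:
  increments:
    - [10,0.6,0,3,0,0,0]

```text
time: 24.52
tool_pos: [0.543, 0.0843, 0.1613]
tool_rot: [3.137, 0.003, 1.322]
contact_force: [-4.5, -0.9, 11.2]
opening: 0.0162
```

```bash
python3 L.py 1 2
```

```text
t 24.52 th 7.48 r 0.2003 y -0.0598 resist 11.4 rad -0.5 rot [3.137e+00 3.000e-03 1.322e+00] o 16.2
1.0 [0.6 3.4]
2.0 [1.  6.9]
```

Call:
move_arm:
  increments:
    - [10,0.6,0,3,0,0,0]

```text
time: 24.65
tool_pos: [0.5431, 0.0844, 0.1598]
tool_rot: [3.136, 0.003, 1.322]
contact_force: [-6.9, -2.3, 14.5]
opening: 0.0164
```

Call:
move_arm:
  increments:
    - [10,0.6,0,3,0,0,0]

```text
time: 24.78
tool_pos: [0.5432, 0.0845, 0.1588]
tool_rot: [3.135, 0.004, 1.322]
contact_force: [-7.5, -2.2, 16.3]
opening: 0.0167
```

```bash
python3 L.py 1 2; python3 -c "
from h import *
t=snap('scene','s17');cv2.imwrite('pics/s17z.png',cv2.resize(t['img'][170:320,230:370,::-1],None,fx=4,fy=4,interpolation=3))"
```

```text
t 24.77 th 6.76 r 0.2003 y -0.0597 resist 16.7 rad -1.9 rot [3.135 0.004 1.322] o 16.7
1.0 [0.6 3.5]
2.0 [0.9 6.9]
```

View pics/s17z.png

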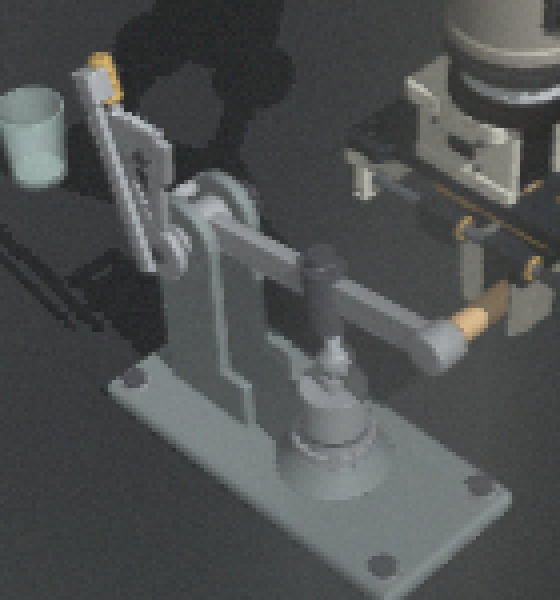

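The foot is down on the plunger, the die is upright, and the pin (at about (90,90)) is at the sector teeth. We are at the third click.

Call:
move_arm:
  increments:
    - [10,0.6,0,3,0,0,0]

```text
time: 24.95
tool_pos: [0.5432, 0.0846, 0.158]
tool_rot: [3.134, 0.004, 1.322]
contact_force: [-8.7, -2.0, 17.7]
opening: 0.0164
```

Call:
move_arm:
  increments:
    - [10,0.6,0,3,0,0,0]

```text
time: 25.08
tool_pos: [0.5433, 0.0847, 0.1573]
tool_rot: [3.133, 0.004, 1.322]
contact_force: [-7.4, -2.4, 17.7]
opening: 0.0166
```

Call:
move_arm:
  increments:
    - [10,0.5,0,3,0,0,0]

```text
time: 25.2
tool_pos: [0.5433, 0.0848, 0.1563]
tool_rot: [3.131, 0.005, 1.322]
contact_force: [-7.2, -2.0, 16.1]
opening: 0.0165
```

Call:
move_arm:
  increments:
    - [10,0.5,0,3,0,0,0]

```text
time: 25.32
tool_pos: [0.5433, 0.0849, 0.1552]
tool_rot: [3.13, 0.005, 1.322]
contact_force: [-5.8, -1.3, 12.0]
opening: 0.0166
```

Call:
move_arm:
  increments:
    - [10,0.5,0,3,0.002,0.002,0]

```text
time: 25.45
tool_pos: [0.5433, 0.085, 0.154]
tool_rot: [3.131, 0.003, 1.322]
contact_force: [-4.5, -0.2, 10.1]
opening: 0.0166
```

```bash
python3 L.py 1 2
```

```text
t 25.45 th 5.37 r 0.2003 y -0.0597 resist 10.1 rad -0.3 rot [3.131e+00 3.000e-03 1.322e+00] o 16.6
1.0 [0.5 3.5]
2.0 [0.7 7. ]
```

The third click peaked at z≈0.158. The fourth should come near 0.144 and the fifth near 0.130.

Call:
move_arm:
  increments:
    - [10,0.5,0,3,0.004,0,0]

```text
time: 25.58
tool_pos: [0.5433, 0.0852, 0.1523]
tool_rot: [3.135, 0.003, 1.322]
contact_force: [-5.3, -1.3, 9.3]
opening: 0.0164
```

Call:
move_arm:
  increments:
    - [10,0.5,0,3,0.003,0,0]

```text
time: 25.7
tool_pos: [0.5433, 0.0853, 0.1506]
tool_rot: [3.138, 0.003, 1.323]
contact_force: [-4.6, -1.7, 10.2]
opening: 0.0169
```

Call:
move_arm:
  increments:
    - [10,0.4,0,3,0.003,0,0]

```text
time: 25.82
tool_pos: [0.5433, 0.0854, 0.1488]
tool_rot: [3.14, 0.003, 1.323]
contact_force: [-4.7, -0.0, 9.3]
opening: 0.0163
```

Call:
move_arm:
  increments:
    - [10,0.4,0,3,0.002,0,0]

```text
time: 25.95
tool_pos: [0.5433, 0.0856, 0.1472]
tool_rot: [-3.141, 0.004, 1.323]
contact_force: [-4.9, 0.4, 12.0]
opening: 0.0166
```

Call:
move_arm:
  increments:
    - [10,0.4,0,3,0.002,0,0]

```text
time: 26.08
tool_pos: [0.5433, 0.0856, 0.146]
tool_rot: [-3.14, 0.004, 1.323]
contact_force: [-6.7, -2.0, 15.4]
opening: 0.0165
```

```bash
python3 L.py 1 2
```

```text
t 26.07 th 3.08 r 0.2003 y -0.0597 resist 15.6 rad -2.7 rot [-3.14   0.004  1.323] o 16.5
1.0 [0.4 3.5]
2.0 [0.5 7. ]
```

Call:
move_arm:
  increments:
    - [10,0.4,0,3,0,0,0]

```text
time: 26.2
tool_pos: [0.5434, 0.0856, 0.1451]
tool_rot: [-3.141, 0.004, 1.323]
contact_force: [-7.8, -1.8, 17.9]
opening: 0.0165
```

Call:
move_arm:
  increments:
    - [10,0.3,0,3,0,0,0]

```text
time: 26.32
tool_pos: [0.5434, 0.0857, 0.1444]
tool_rot: [3.14, 0.004, 1.323]
contact_force: [-8.1, -1.7, 18.5]
opening: 0.0166
```

Call:
move_arm:
  increments:
    - [10,0.3,0,3,0,0,0]

```text
time: 26.45
tool_pos: [0.5434, 0.0857, 0.1439]
tool_rot: [3.139, 0.004, 1.323]
contact_force: [-8.6, -1.1, 18.8]
opening: 0.0165
```

Call:
move_arm:
  increments:
    - [10,0.3,0,3,0,0,0]

```text
time: 26.58
tool_pos: [0.5435, 0.0857, 0.1435]
tool_rot: [3.138, 0.004, 1.323]
contact_force: [-7.9, -1.6, 19.4]
opening: 0.0166
```

```bash
python3 L.py 1 2
```

```text
t 26.57 th 2.37 r 0.2002 y -0.0596 resist 19.5 rad -2.6 rot [3.138 0.004 1.323] o 16.6
1.0 [0.4 3.5]
2.0 [0.4 7. ]
```

Call:
move_arm:
  increments:
    - [10,0.3,0,3.5,0,0,0]

```text
time: 26.7
tool_pos: [0.5435, 0.0857, 0.1423]
tool_rot: [3.136, 0.004, 1.323]
contact_force: [-6.8, -1.8, 15.5]
opening: 0.0166
```

Call:
move_arm:
  increments:
    - [10,0.3,0,3.5,0,0,0]

```text
time: 26.82
tool_pos: [0.5435, 0.0858, 0.1409]
tool_rot: [3.135, 0.004, 1.323]
contact_force: [-7.5, -1.2, 14.9]
opening: 0.0166
```

```bash
python3 L.py 1 2
```

```text
t 26.82 th 1.62 r 0.2003 y -0.0597 resist 15.0 rad -2.5 rot [3.135 0.004 1.323] o 16.6
1.0 [0.3 3.5]
2.0 [0.3 7. ]
```

Call:
move_arm:
  increments:
    - [10,0.2,0,3,0.002,0,0]

```text
time: 26.95
tool_pos: [0.5434, 0.0858, 0.1397]
tool_rot: [3.136, 0.004, 1.323]
contact_force: [-5.5, -0.7, 10.4]
opening: 0.0165
```

Call:
move_arm:
  increments:
    - [10,0.2,0,3,0.002,0,0]

```text
time: 27.08
tool_pos: [0.5434, 0.0858, 0.1381]
tool_rot: [3.137, 0.003, 1.323]
contact_force: [-4.7, -1.1, 10.3]
opening: 0.0164
```

```bash
python3 L.py 1 2
```

```text
t 27.07 th 0.84 r 0.2003 y -0.0597 resist 10.4 rad -2.0 rot [3.137e+00 3.000e-03 1.323e+00] o 16.4
1.0 [0.3 3.5]
2.0 [0.2 7. ]
```

```bash
python3 -c "
from h import *
t=snap('scene','s18');cv2.imwrite('pics/s18z.png',cv2.resize(t['img'][170:320,230:370,::-1],None,fx=4,fy=4,interpolation=3))
w=snap('wrist','w18')
for i in range(4): robot.read_camera('top'); lev()"; python3 L.py
```

```text
t 27.23 p [0.5434 0.0859 0.1378] r [3.138 0.004 1.323] F [-4.4 -0.4  8.7] T [-0.    0.63  0.03] o 0.0162 q [ 0.02   0.472  1.584 -0.005  1.083 -1.301]
press xyz of grasp [-0.2003 -0.0597  0.0026] r 0.2003 angle above level 0.73 F press x,z [1.5 8.7]
t 27.27 p [0.5434 0.0859 0.1377] r [3.138 0.004 1.323] F [-3.8 -0.8  8.3] T [-0.01  0.62 -0.02] o 0.0162 q [ 0.02   0.472  1.584 -0.005  1.083 -1.301]
press xyz of grasp [-0.2002 -0.0598  0.0025] r 0.2003 angle above level 0.73 F press x,z [1.7 8.3]
t 27.32 p [0.5434 0.0859 0.1377] r [3.138 0.004 1.323] F [-3.6 -0.3  8.3] T [-0.04  0.66  0.04] o 0.0166 q [ 0.02   0.472  1.584 -0.005  1.083 -1.301]
press xyz of grasp [-0.2003 -0.0598  0.0025] r 0.2003 angle above level 0.72 F press x,z [1.1 8.3]
t 27.38 p [0.5434 0.0859 0.1377] r [3.138 0.004 1.323] F [-4.2 -1.   8.3] T [-0.06  0.62  0.03] o 0.0166 q [ 0.02   0.472  1.584 -0.005  1.083 -1.301]
press xyz of grasp [-0.2002 -0.0597  0.0025] r 0.2003 angle above level 0.72 F press x,z [2.  8.3]
t 27.38 th 0.72 r 0.2003 y -0.0597 resist 8.4 rad -1.9 rot [3.138 0.004 1.323] o 16.6
```

View pics/s18z.png

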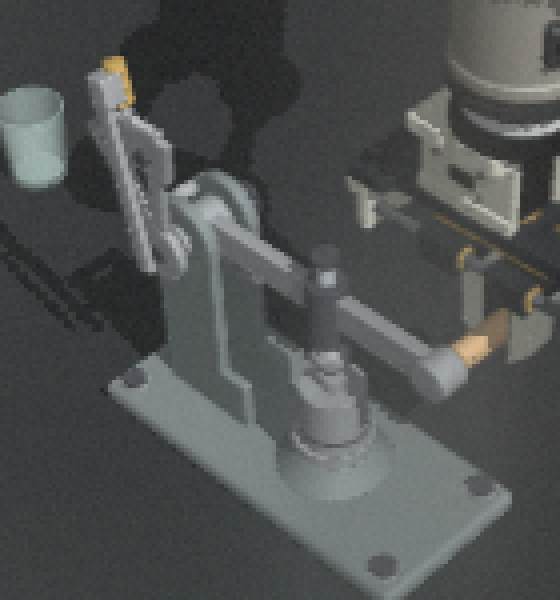

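View pics/w18.png

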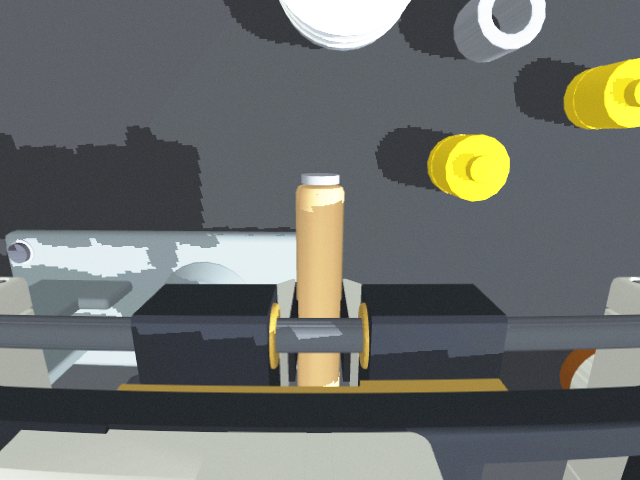

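The force has dropped from 19 to 8 N past the fourth click, and the die is upright under the compressed foot. A small nudge will centre the lever in the notch.

Call:
move_arm:
  increments:
    - [10,0.2,0,2.5,0,0,0]

```text
time: 27.5
tool_pos: [0.5434, 0.0859, 0.1365]
tool_rot: [3.137, 0.004, 1.323]
contact_force: [-4.8, -1.5, 11.3]
opening: 0.0165
```

```bash
python3 -c "
from h import *
for i in range(8): t=robot.read_camera('top')
s=snap('scene','s19');cv2.imwrite('pics/s19z.png',cv2.resize(s['img'][170:320,230:370,::-1],None,fx=4,fy=4,interpolation=3))
snap('top','t19')"; python3 L.py
```

```text
t 28.00 th 0.33 r 0.2003 y -0.0597 resist 9.5 rad -1.3 rot [3.137 0.004 1.323] o 16.8
```

View pics/s19z.png

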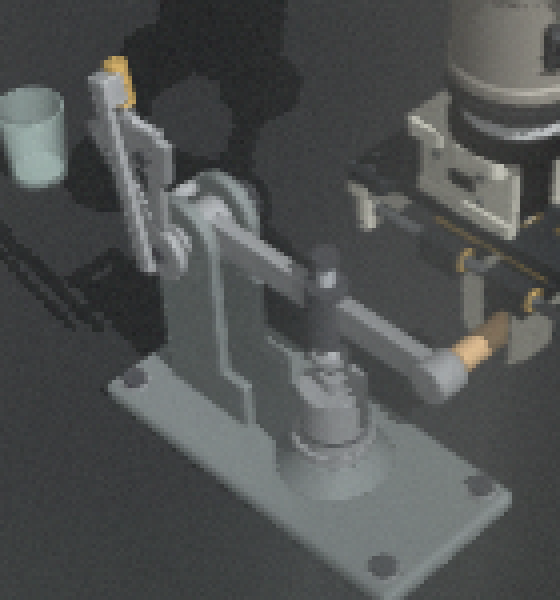

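```bash
python3 -c "
from h import *
robot.hand_in(); lev()"
```

```text
the job is handed in; nothing more can be done
the job is handed in; nothing more can be done
```

The die is standing upright on the anvil under the presser foot. The lever is held just past the fourth click, and I handed the job in at about 28 s.

**Die:** I gripped the grey die, set it on the anvil and let go. The wrist camera put it 3–4 mm off centre; the limit is 8 mm. I did not measure that again once it was under load. The last scene picture shows it upright with the foot pressed down on it.

**Clicks:** I felt four force peaks followed by drops, with the lever about 14.7, 10.7, 6.5 and 2.4 degrees above level. That is close to the stated 4-degree spacing, and the push was flat before the first. At the fourth, the push fell from about 19 N to 8–10 N.

**Final hold:** The lever was steady at about 0.3 degrees above level, with about 9.5 N on the fingers and the grip set at 60 N. By my estimate this is close to the middle of the notch before the fifth click. I judged it from the force readings and the handle position only; I did not measure the click pin in the pictures.

**Other things on the bench:** I touched none of them on purpose. I took a last top view but did not compare it with the starting one.

**Unresolved measurement:** The wrist camera placed the underside of the gripped die about 5 mm lower than the gripper's own position did. I went by the gripper, and the contact force when setting the die down agreed with it.

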